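# Dial open the locked pawn bin

## Robot

A 6-joint arm with a two-finger parallel gripper is mounted at the origin on the work surface. World frame = base frame: x ahead of the robot, y to its left, z up, the work surface at z = 0. Lengths are in m, angles in degrees, forces in N, time in s.
With the tool pointing down it reaches from about 0.35 to 0.875 m from the base axis. Payload 4.2 kg.
Tool frame: the origin (TCP) lies between the finger pads, 19 mm behind the fingertips; this is the grasp point; z points along the fingers, y is the line along which they close (so a half turn about z gives the same grasp; the last joint's range is limited). The gripper opens to 87 mm and grips with 3 to 60 N. Pads are 19 mm wide; open, the fingers measure 117 mm over their backs; the gripper's body (75 mm by 190 mm) begins 51 mm behind the grasp point.
Start: joints at [-56.115, 22.042, 0.453, 0, -68.411, -14.817], TCP at [0.204, -0.591, 0.241] pointing down, gripper open.
Joint ranges: [-179.83, 179.83], [-69.29, 118.12], [-61.27, 80.66], [-181.25, 117.63], [-171.15, -9.14], [-177.46, 177.46]. Speed limits (degrees/s): [159.86, 159.86, 180, 180, 180, 180].

## Interface

Orientations are given as a 3x3 rotation matrix whose columns are the frame's x, y, z axes.
In Python, from station import monitor, cams, ticket gives the robot as it stands.
- The arm moves only by the tool drive_tool, never from a script. Its argument "moves" is a list of rows, each an object with "delta_pos": the shift along the tool's x, y, z in mm, a list of three; "turn": the turn about the tool's z in rad; "claw": the opening, from 0 (shut) to 1 (fully open). A call has 1 to 12 rows; each row shifts and turns the commanded pose from where the row before left it, along the tool's axes as they then stand; what a row does not reach is not made up. A row lasts 1/8 s, in which the tool goes at most 62.5 mm and 10.7 degrees, less where a joint would pass 70% of its speed; a pose out of reach is approached as far as the arm can. A call is refused whole if a number of a shift passes 62.5 or a number of a turn 0.188, either way. A call with a gripper value outside its range is refused whole. The fingers move at their own pace and stop on an object; the grip force is fixed at half the most. Time passes only in rows, so rows that do not move let the fingers close. It gives the time, the measured TCP pose, the force, the opening and the grip force at its end, in the units of the state.
- monitor.sense(): the state, without advancing time (a new reading comes with each control period).
- cams.capture(name): name is "scene" or "top"; returns a dict with "color" (420x560x3 uint8, red, green, blue), "range_z" (420x560 float32, m along the optical axis (not along the pixel's ray), 0 where there is no reading), "vertical_fov" (degrees; the focal length in pixels is half the picture's height over the tangent of half this angle, whatever the lens; pixels are square), "cx", "cy" (the principal point, pixels), "extrinsics" (4x4, takes a point from camera to world coordinates). Camera axes: x right, y down, z forward; pixel columns grow to the right and rows downward; lengths in m; the calibration is good to about 2 mm. A picture is of the moment at which its call begins.
- ticket.finish_job(): hands the job in; it is judged then, once.
The state is a dict: "time_s": time; "joints": joint angles; "joint_velocities": joint speeds; "effort": joint torques, N m; "tcp_pos": TCP position; "ee_rot": TCP orientation; "wrist_force": force on the tool from outside, world axes, zero at the start; "moment": the same for the moment, N m; "gripper_width": opening from 0.0 (shut) to 1.0 (fully open); "gripper_force": force on a finger pad.
Only numpy, scipy, OpenCV 4.12 (cv2) and the standard library are available. Lean on these libraries where they do the work, as an engineer would, in place of code of your own. Each camera call takes 0.05 s, during which the arm holds its last target. There are 200 camera calls.

## Task

Unlock the tilting pawn bin and open it: turn the lock's knob clockwise past eight at least once and stop the pointer on eight; turn anticlockwise past seven once and stop on seven the second time; then turn clockwise to nine and creep on past it until you feel the knob catch and go firm, and do not force it any further. Then pull the bin forward by its handle, without straining it against its bolt, all the way down onto its stop and let go. Leave the cup, saucer, bookend and loose pawn as they stand.

Things in the scene. Friction and masses are not known exactly. Their poses are not given: they have to be found in the camera images.
- stand: Fixed galvanised stand, 225 deep, 290 wide, hood top 150 high; all heights here are above the table. Origin: centre of its underside. z up, x away from its front (the handle side, turned to the robot), y to the left seen from the front. The lock sits on the hood and the bin hangs under it on a pin along y.
- lock: Zinc lock case on the hood, 100 x 100 x 40, origin under its centre (150 high, 20 behind the stand's); axes as the stand. White ring on top, 12 strokes like a clock face: twelve (red) at +x, three at -y, six at -x, nine at +y. Its brass bolt leaves the +y side through the bin's eye; when the lock opens a spring snaps the bolt 11 mm back. Inside: lugs, two wheels and a cam, turned by the dial.
- dial (a joint): Angle of the knob, rad, endless, growing clockwise from above; 0 = pointer on the red stroke, pi/6 per hour, whole turns added. Set eight and seven within 0.2 rad, without turning back. The last catch is loose with wear: 0.04 to 0.72 rad past nine the bolt drops, and 0.1 on from there the knob goes firm. Turning drag is under 0.15 N m; over 0.5 N m once firm is forcing it.
- dial_grip (a point): On the vertical axis of the black knob (round, fluted, 36 mm across, 30 tall, top 226.5 high), at 218.5 high: TCP here to grip it from above, any yaw. Below it the skirt, 62 across, top 196.5 high, carries the white pointer; the ring round it is 94 across, 192 high. The strap's eye beside the case is 184 high.
- bin (a joint): Tilt of the bin, rad: 0 closed, grows as its top comes forward to the robot, stop at 0.50. Stays where it is left; pulling takes 4 to 9 N at the handle. While locked the bolt holds it within about 0.03. More than 20 N against the bolt is straining it.
- bin_handle (a point): Middle of the bin's steel handle, a level round bar 10 mm thick, 100 long along the stand's y, its axis 39 mm before the front panel, 144 high when closed (6 below the hood's top). Moves with the bin; take it from above, fingers before and behind the bar.
- bin_hinge (a point): Middle of the bin's pivot pin, along the stand's y, 30 high, 60 before the stand's origin. The closed handle lies 60.5 mm before it and 114 above it.
- cup: Blue ceramic coffee cup with a handle, 76 across, 70 high, standing; origin under its centre. Leave it alone.
- saucer: White porcelain saucer, 144 across, 18 high; origin under its centre. Leave it alone.
- bookend: Heavy L-shaped walnut bookend, 100 x 90, 140 high; origin on its underside. Leave it alone.
- pawn: Turned ash pawn, 28 across, 49 high, standing; origin under its centre. Leave it alone.

How it is judged:
By the outcome, as a careful person would: the job done as asked, in the order asked, and still so for the second after the job is handed in, with the robot touching nothing.
It also fails if it takes over 72 s, if anything falls off the work surface, if the arm or the gripper's body presses on something with over 40 N, if the wrist force passes 120 N, or if a joint passes its speed limit or range.

## Working session

There is one attempt and no reset: what is moved stays moved. The work goes in short steps, Python scripts to look and compute and a tool call to move; the robot and the scene stay as the last step left them, time stands still between calls to the robot, and variables do not carry over. Pictures are saved under pics/ and viewed, at most 10 in all, crops included, and the job is handed in when it is done.

Besides the shell and the picture viewer there is one more tool, called after ">>>" as name([rows], argument=value, ...), one row to a line, values as JSON. drive_tool: Moves the arm, as the interface text tells. Its arguments: {"type":"object","properties":{"moves":{"type":"array","items":{"type":"object","properties":{"delta_pos":{"type":"array","items":{"type":"number"}},"turn":{"type":"number"},"claw":{"type":"number"}}}}},"required":["moves"]}

```bash
mkdir -p pics; ls; cat > h.py <<'E'
import numpy as np, cv2
from station import monitor, cams, ticket
def cap(n):
    c=cams.capture(n); f=210/np.tan(np.radians(c["vertical_fov"])/2)
    np.savez(f"{n}.npz",color=c["color"],z=c["range_z"],f=f,c=[c["cx"],c["cy"]],T=c["extrinsics"]); return np.load(f"{n}.npz")
def pt(d,u,v,z=None):
    "world point of pixel; by depth or by height z"
    r=np.array([(u-d["c"][0])/d["f"],(v-d["c"][1])/d["f"],1]); T=d["T"]
    if z is None: return T[:3,:3]@(r*d["z"][int(round(v)),int(round(u))])+T[:3,3]
    w=T[:3,:3]@r; return T[:3,3]+w*(z-T[2,3])/w[2]
def save(im,p): cv2.imwrite(p,cv2.cvtColor(im,cv2.COLOR_RGB2BGR))
E
python3 - <<'E'
from h import *
for n in("scene","top"):
    d=cap(n); save(d["color"],f"pics/{n}0.png"); print(n,d["f"],d["c"],d["T"].round(3).tolist())
s=monitor.sense(); print({k:np.round(v,3).tolist() for k,v in s.items()})
E
```

```text
pics
scene 516.9086227364566 [273.87096924 208.18016221] [[0.911, 0.314, -0.268, 0.891], [0.413, -0.691, 0.594, -0.619], [0.002, -0.651, -0.759, 1.052], [0.0, 0.0, 0.0, 1.0]]
top 381.2368204931947 [279.8064184  210.96934401] [[-0.007, -0.989, 0.149, 0.393], [-1.0, 0.003, -0.024, 0.096], [0.023, -0.149, -0.989, 1.237], [0.0, 0.0, 0.0, 1.0]]
{'time_s': 0.1, 'joints': [-56.116, 22.087, 0.389, -0.022, -68.413, -14.818], 'joint_velocities': [-0.056, -0.047, 0.223, 0.161, 0.03, -0.015], 'effort': [-0.0, -39.169, 18.793, 4.232, 0.013, -0.0], 'tcp_pos': [0.204, -0.59, 0.24], 'ee_rot': [[-0.945, -0.327, -0.001], [-0.327, 0.945, 0.002], [0.0, 0.002, -1.0]], 'wrist_force': [0.021, -0.44, -0.203], 'moment': [-0.037, 0.031, 0.023], 'gripper_force': 0.0, 'gripper_width': 0.998}
```

View pics/top0.png

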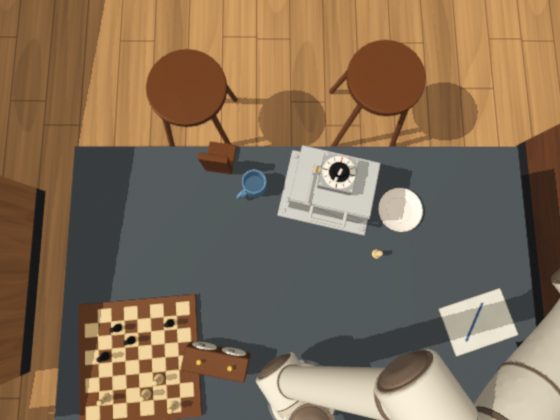

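View pics/scene0.png

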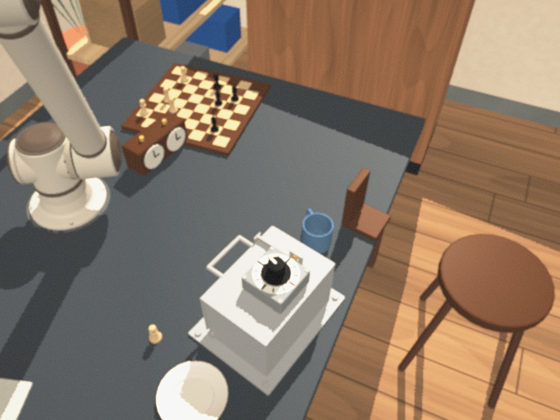

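The top view shows the stand at about (330,190), with the dial at (339,172) and the handle near (327,222). The cup is at (254,183), the saucer at (401,210) and the pawn at (377,254). In the scene view the dial is at (276,270) and the handle at (232,257). Next I'll enlarge the stand in both.

```bash
python3 - <<'E'
from h import *
a=np.load("top.npz")["color"][140:240,270:390]; b=np.load("scene.npz")["color"][220:330,190:350]
A=cv2.resize(a,None,fx=5,fy=5,interpolation=cv2.INTER_CUBIC); B=cv2.resize(b,None,fx=5,fy=5,interpolation=cv2.INTER_CUBIC)
save(A,"pics/topc.png"); save(B,"pics/scenec.png")
E
```

```text
(no output)
```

View pics/topc.png

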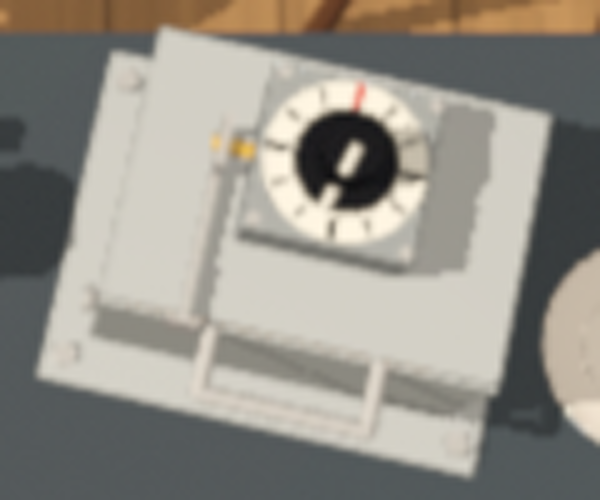

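View pics/scenec.png

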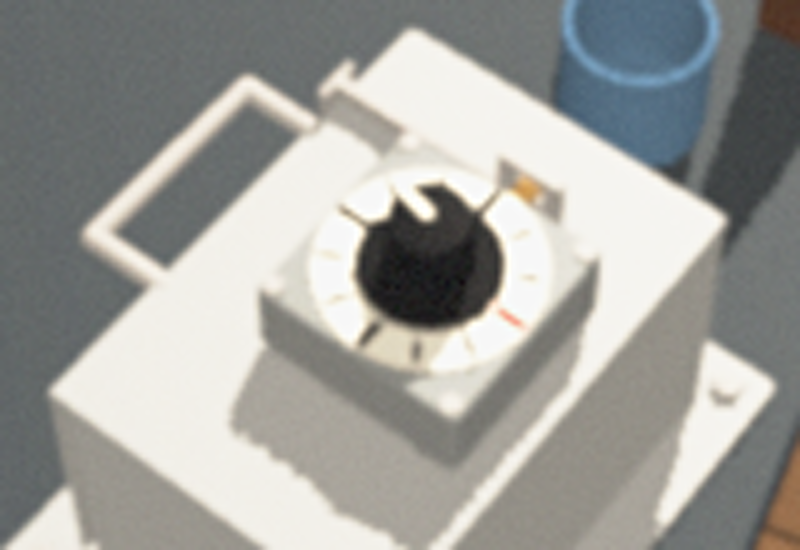

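Top crop: red stroke (359,96), six (332,230), nine (274,146), three (418,180), pointer on the skirt (328,197), handle bar from (200,397) to (368,430). Scene crop: red (511,317), six (352,215), nine (490,203), three (370,333), pointer (403,197). From these I can work out the poses.

```bash
python3 - <<'E'
from h import *
t=np.load("top.npz"); s=np.load("scene.npz")
T=lambda u,v,z:pt(t,270+(u+.5)/5-.5,140+(v+.5)/5-.5,z)
S=lambda u,v,z:pt(s,190+(u+.5)/5-.5,220+(v+.5)/5-.5,z)
for n,F,P,ptr in(("top",T,[(359,96),(418,180),(332,230),(274,146)],(328,197)),("scene",S,[(511,317),(370,333),(352,215),(490,203)],(403,197))):
    Q=np.array([F(*p,.192) for p in P]); c=Q.mean(0); v=Q-c
    print(n,"c",c.round(4),"yaws",np.degrees([np.unwrap([0,np.arctan2(w[1],w[0])+k*np.pi/2])[1] for k,w in enumerate(v)]).round(1),"r",np.linalg.norm(v,axis=1).round(4))
    p=F(*ptr,.1965)-c; print("ptr ang",np.degrees(np.arctan2(p[1],p[0])),np.linalg.norm(p))
h=[T(200,397,.144),T(368,430,.144)];hs=[S(248,82,.144),S(92,234,.144)]
for h in(h,hs):print("handle",np.mean(h,0).round(4),np.degrees(np.arctan2(*(h[0]-h[1])[1::-1]))-90, np.linalg.norm(h[0]-h[1]))
for n,p in(("hood",[(160,28),(552,115),(495,392),(95,300)]),):
    q=[T(*a,.15) for a in p];print(n,np.round(q,4).tolist())
q=[T(*a,.0) for a in[(113,50),(38,377),(475,475)]];print("base",np.round(q,4).tolist(),np.degrees(np.arctan2(*(q[0]-q[1])[1::-1])),np.degrees(np.arctan2(*(q[1]-q[2])[1::-1]))-90)
print([T(*a,z).round(3) for a,z in [((349,157),.2265),((357,142),.2265),((340,172),.2265)]])
for n,u,v,z in(("cup",254,183,.07),("pawn",377,254,.04),("saucer",401,210,.018)):print(n,pt(t,u,v,z).round(3))
E
```

```text
top c [ 0.6608 -0.0968  0.192 ] yaws [-12.6 -13.8 -13.  -13.6] r [0.04   0.0419 0.0398 0.0416]
ptr ang 151.26882978089242 0.024200439397094195
scene c [ 0.6605 -0.0978  0.192 ] yaws [-12.7 -12.9 -13.2 -14. ] r [0.0392 0.039  0.0399 0.0386]
ptr ang 134.68814342643404 0.03231735153050911
handle [ 0.524  -0.0652  0.144 ] -11.420607664631973 0.09908970633800213
handle [ 0.5226 -0.0636  0.144 ] -13.205484592095218 0.10206895210799687
hood [[0.7537, 0.0037, 0.15], [0.7005, -0.2279, 0.15], [0.5353, -0.1871, 0.15], [0.5899, 0.0439, 0.15]]
base [[0.7881, 0.0229, 0.0], [0.5659, 0.0747, 0.0], [0.5002, -0.2107, 0.0]] -13.118268787929281 -12.959973523960286
[array([ 0.655, -0.092,  0.226]), array([ 0.664, -0.097,  0.226]), array([ 0.647, -0.087,  0.226])]
cup [0.657 0.148 0.07 ]
pawn [ 0.436 -0.238  0.04 ]
saucer [ 0.578 -0.329  0.018]
```

```bash
python3 - <<'E'
from h import *
C=np.array([.6607,-.0972]); yaw=-13.2
def prof(n,z,rs):
    d=np.load(n+".npz"); g=cv2.cvtColor(d["color"],cv2.COLOR_RGB2GRAY).astype(np.float32)
    th=np.radians(yaw-np.arange(0,360,5)); R,TH=np.meshgrid(rs,th)
    P=np.stack([C[0]+R*np.cos(TH),C[1]+R*np.sin(TH),z+0*R],-1)
    I=np.linalg.inv(d["T"]); q=P@I[:3,:3].T+I[:3,3]
    u=q[...,0]/q[...,2]*d["f"]+d["c"][0]; v=q[...,1]/q[...,2]*d["f"]+d["c"][1]
    return cv2.remap(g,u.astype(np.float32),v.astype(np.float32),cv2.INTER_LINEAR)
for n,z,rs in(("top",.1965,[.022,.025,.028]),("top",.2265,[.005,.009,.013]),("scene",.1965,[.022,.025,.028]),("scene",.2265,[.005,.009,.013])):
    m=prof(n,z,rs); print(n,z)
    for k in range(30,54): print(k*5,m[k].round().astype(int),end=" ")
    print()
E
```

```text
top 0.1965
150 [ 30  41 113] 155 [ 30  45 117] 160 [ 31  49 118] 165 [ 31  52 127] 170 [ 30  52 128] 175 [ 42  51 118] 180 [ 76  70 115] 185 [133 114 133] 190 [181 184 183] 195 [209 216 219] 200 [209 203 210] 205 [157 145 145] 210 [90 73 95] 215 [50 39 69] 220 [32 32 76] 225 [30 36 77] 230 [30 37 89] 235 [31 32 84] 240 [30 37 79] 245 [30 36 76] 250 [30 33 74] 255 [30 32 73] 260 [29 30 67] 265 [29 31 66] 
top 0.2265
150 [120  47  30] 155 [133  57  32] 160 [145  77  37] 165 [159  97  50] 170 [173 117  63] 175 [183 140  97] 180 [191 163 132] 185 [198 186 164] 190 [205 206 189] 195 [211 212 215] 200 [216 215 215] 205 [221 216 202] 210 [221 212 184] 215 [215 190 144] 220 [210 167 108] 225 [204 144  74] 230 [192 119  45] 235 [183  97  38] 240 [172  76  34] 245 [162  63  30] 250 [152  53  30] 255 [142  44  30] 260 [134  39  30] 265 [127  36  30] 
scene 0.1965
150 [50 53 89] 155 [ 51  53 101] 160 [ 50  53 115] 165 [ 48  51 110] 170 [46 52 92] 175 [44 50 80] 180 [ 41  51 123] 185 [ 43  72 183] 190 [ 47  86 204] 195 [ 48  69 175] 200 [48 47 95] 205 [49 53 68] 210 [ 79 110 151] 215 [158 210 241] 220 [225 250 251] 225 [249 251 233] 230 [240 226 157] 235 [184 149  83] 240 [100  82  62] 245 [62 62 63] 250 [61 62 63] 255 [63 61 72] 260 [63 62 96] 265 [ 63  67 124] 
scene 0.2265
150 [219  96  49] 155 [231 122  57] 160 [242 156  67] 165 [245 195  99] 170 [248 227 141] 175 [251 241 197] 180 [252 248 234] 185 [252 251 250] 190 [252 251 249] 195 [251 247 248] 200 [247 238 231] 205 [243 226 206] 210 [235 194 162] 215 [219 156 127] 220 [202 119 113] 225 [185  95 105] 230 [170  74 101] 235 [154  64  97] 240 [137  60  91] 245 [120  56  91] 250 [108  57  93] 255 [ 94  57 107] 260 [ 89  59 114] 265 [ 85  60 120]
```

>>> drive_tool([
  {"delta_pos": [-20, 10, -40], "turn": 0, "claw": 1},
  {"delta_pos": [-50, 26, 0], "turn": 0, "claw": 1},
])

```text
time_s: 0.35
tcp_pos: [0.2589, -0.5355, 0.2837]
ee_rot: [[-0.946, -0.324, 0.003], [-0.324, 0.946, -0.005], [-0.001, -0.006, -1.0]]
wrist_force: [1.2, 0.7, -0.5]
gripper_width: 1.003
gripper_force: 0.0
```

The pointer reads about 196° (near 6.5 h) in both views. Now over to the knob.

>>> drive_tool([
  {"delta_pos": [-52, 28.4, 0]},
  {"delta_pos": [-52, 28.4, 0]},
  {"delta_pos": [-52, 28.4, 0]},
  {"delta_pos": [-52, 28.4, 0]},
  {"delta_pos": [-52, 28.4, 0]},
  {"delta_pos": [-52, 28.4, 0]},
  {"delta_pos": [-52, 28.4, 0]},
  {"delta_pos": [-52, 28.4, 0]},
  {"delta_pos": [-52, 28.4, 0]},
  {"delta_pos": [-52, 28.4, 0]},
  {"delta_pos": [0, 0, 0], "turn": -0.18},
  {"delta_pos": [0, 0, 0], "turn": -0.18},
])

```text
invalid input
```

```bash
cat > st.py <<'E'
from h import *
s=monitor.sense(); R=s["ee_rot"]; R=np.array(R)
import sys
print("t",s["time_s"],"j",np.round(s["joints"],1),"tcp",np.round(s["tcp_pos"],4),"M",np.round(s["moment"],3),"F",np.round(s["wrist_force"],1),"w",round(s["gripper_width"],3))
print("cwyaw",np.degrees(-np.arctan2(R[1,0],R[0,0])).round(2),"to knob (tool mm)",(R.T@(np.array([.6607,-.0972,.2185])-s["tcp_pos"])*1000).round(1))
E
python3 st.py
```

```text
t 0.35 j [-48.6  17.4  -0.3   0.1 -72.  -22.6] tcp [ 0.2589 -0.5355  0.2837] M [ 0.032 -0.143  0.019] F [ 1.2  0.7 -0.5] w 1.003
cwyaw 161.12 to knob (tool mm) [-522.   285.1   64. ]
```

>>> drive_tool([
  {"delta_pos": [-52, 28.4, 0], "turn": 0, "claw": 1},
  {"delta_pos": [-52, 28.4, 0], "turn": 0, "claw": 1},
  {"delta_pos": [-52, 28.4, 0], "turn": 0, "claw": 1},
  {"delta_pos": [-52, 28.4, 0], "turn": 0, "claw": 1},
  {"delta_pos": [-52, 28.4, 0], "turn": 0, "claw": 1},
  {"delta_pos": [-52, 28.4, 0], "turn": 0, "claw": 1},
  {"delta_pos": [-52, 28.4, 0], "turn": 0, "claw": 1},
  {"delta_pos": [-52, 28.4, 0], "turn": 0, "claw": 1},
  {"delta_pos": [-52, 28.4, 0], "turn": 0, "claw": 1},
  {"delta_pos": [-52, 28.4, 0], "turn": 0, "claw": 1},
  {"delta_pos": [0, 0, 0], "turn": 0, "claw": 0.7},
  {"delta_pos": [0, 0, 0], "turn": 0, "claw": 0.7},
])

```text
time_s: 1.85
tcp_pos: [0.657, -0.0953, 0.2804]
ee_rot: [[-0.945, -0.327, -0.002], [-0.327, 0.945, -0.0], [0.002, 0.0, -1.0]]
wrist_force: [-0.0, -0.6, 0.3]
gripper_width: 0.854
gripper_force: 0.0
```

```bash
python3 st.py
```

```text
t 1.85 j [  5.7  24.7  10.3  -0.  -75.6 -76.6] tcp [ 0.657  -0.0953  0.2804] M [-0.032  0.032 -0.026] F [-0.  -0.6  0.3] w 0.854
cwyaw 160.9 to knob (tool mm) [-3.  -3.1 61.9]
```

>>> drive_tool([
  {"delta_pos": [-3, -3, 30], "turn": 0, "claw": 0.7},
  {"delta_pos": [0, 0, 32], "turn": -0.18, "claw": 0.7},
  {"delta_pos": [0, 0, 0], "turn": 0, "claw": 0.7},
  {"delta_pos": [0, 0, 0], "turn": 0, "claw": 0.7},
])

```text
time_s: 2.35
tcp_pos: [0.6611, -0.0982, 0.2208]
ee_rot: [[-0.873, -0.488, 0.002], [-0.488, 0.873, -0.0], [-0.001, -0.001, -1.0]]
wrist_force: [0.7, 0.1, 0.5]
gripper_width: 0.699
gripper_force: 0.0
```

```bash
python3 st.py
```

```text
t 2.35 j [  5.4  27.    5.4   0.  -68.3 -66.2] tcp [ 0.6611 -0.0982  0.2208] M [ 0.021 -0.029 -0.051] F [0.7 0.1 0.5] w 0.699
cwyaw 150.82 to knob (tool mm) [-0.1  1.1  2.3]
```

>>> drive_tool([
  {"delta_pos": [0, 1, 2], "turn": 0, "claw": 0},
  {"delta_pos": [0, 0, 0], "turn": 0, "claw": 0},
  {"delta_pos": [0, 0, 0], "turn": 0, "claw": 0},
  {"delta_pos": [0, 0, 0], "turn": 0, "claw": 0},
  {"delta_pos": [0, 0, 0], "turn": 0, "claw": 0},
])

```text
time_s: 2.98
tcp_pos: [0.6604, -0.0959, 0.2175]
ee_rot: [[-0.871, -0.491, -0.0], [-0.491, 0.871, 0.001], [0.0, 0.001, -1.0]]
wrist_force: [-0.9, 2.4, 2.8]
gripper_width: 0.404
gripper_force: 30.0
```

```bash
python3 st.py
```

```text
t 2.975 j [  5.6  27.1   5.   -0.  -68.  -66.2] tcp [ 0.6604 -0.0959  0.2175] M [ 0.847  0.573 -0.047] F [-0.9  2.4  2.8] w 0.404
cwyaw 150.61 to knob (tool mm) [ 0.4 -1.2 -1. ]
```

>>> drive_tool([
  {"delta_pos": [0, 0, 0], "turn": 0.1, "claw": 0},
  {"delta_pos": [0, 0, 0], "turn": 0.18, "claw": 0},
  {"delta_pos": [0, 0, 0], "turn": 0.18, "claw": 0},
  {"delta_pos": [0, 0, 0], "turn": 0.18, "claw": 0},
  {"delta_pos": [0, 0, 0], "turn": 0.18, "claw": 0},
  {"delta_pos": [0, 0, 0], "turn": 0.18, "claw": 0},
  {"delta_pos": [0, 0, 0], "turn": 0.18, "claw": 0},
  {"delta_pos": [0, 0, 0], "turn": 0.18, "claw": 0},
  {"delta_pos": [0, 0, 0], "turn": 0.18, "claw": 0},
  {"delta_pos": [0, 0, 0], "turn": 0.18, "claw": 0},
  {"delta_pos": [0, 0, 0], "turn": 0.1, "claw": 0},
  {"delta_pos": [0, 0, 0], "turn": 0, "claw": 0},
])

```text
time_s: 4.47
tcp_pos: [0.6599, -0.0971, 0.2175]
ee_rot: [[-0.261, 0.965, -0.002], [0.965, 0.261, -0.001], [-0.0, -0.002, -1.0]]
wrist_force: [-3.2, -0.9, 2.5]
gripper_width: 0.407
gripper_force: 30.0
```

```bash
python3 st.py; python3 - <<'E'
from h import *
a=cap("scene")["color"][200:330,190:350]; b=cap("top")["color"][130:230,280:400]
A=cv2.resize(a,(640,520),interpolation=cv2.INTER_CUBIC); save(A,"pics/s1.png")
E
```

```text
t 4.475 j [   5.5   27.1    5.     0.   -68.  -170.4] tcp [ 0.6599 -0.0971  0.2175] M [-0.267  0.962 -0.079] F [-3.2 -0.9  2.5] w 0.407
cwyaw -105.15 to knob (tool mm) [-0.3  0.7 -1. ]
```

View pics/s1.png

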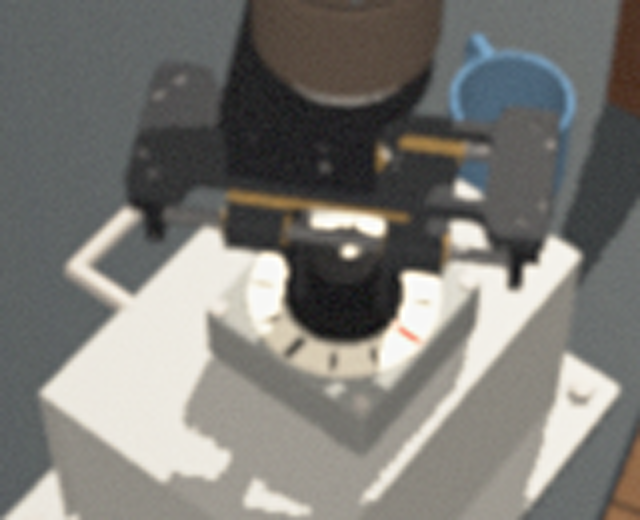

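The picture shows the gripper seated over the knob, with the body ends at (150,225) and (515,275) and the red stroke at (408,335). The pointer should be near ten (about (395,278)), but the gripper hides it. I'll open, turn back and check the pointer while the fingers are off.

>>> drive_tool([
  {"delta_pos": [0, 0, 0], "turn": 0, "claw": 0.65},
  {"delta_pos": [0, 0, 0], "turn": 0, "claw": 0.65},
  {"delta_pos": [0, 0, 0], "turn": 0, "claw": 0.65},
  {"delta_pos": [0, 0, 0], "turn": -0.18, "claw": 0.65},
  {"delta_pos": [0, 0, 0], "turn": -0.18, "claw": 0.65},
  {"delta_pos": [0, 0, 0], "turn": -0.18, "claw": 0.65},
  {"delta_pos": [0, 0, 0], "turn": -0.18, "claw": 0.65},
  {"delta_pos": [0, 0, 0], "turn": -0.18, "claw": 0.65},
  {"delta_pos": [0, 0, 0], "turn": -0.18, "claw": 0.65},
  {"delta_pos": [0, 0, 0], "turn": -0.18, "claw": 0.65},
  {"delta_pos": [0, 0, 0], "turn": -0.18, "claw": 0.65},
  {"delta_pos": [0, 0, 0], "turn": 0, "claw": 0.65},
])

```text
time_s: 6.08
tcp_pos: [0.6609, -0.0963, 0.2171]
ee_rot: [[-0.991, -0.131, 0.0], [-0.131, 0.991, 0.0], [-0.0, 0.0, -1.0]]
wrist_force: [-0.3, 0.7, -0.0]
gripper_width: 0.651
gripper_force: 0.0
```

```bash
python3 st.py; cat > prof.py <<'E'
from h import *
C=np.array([.6607,-.0972]); yaw=-13.2
def prof(n,z,rs,st=5):
    d=cap(n); g=cv2.cvtColor(d["color"],cv2.COLOR_RGB2GRAY).astype(np.float32)
    th=np.radians(yaw-np.arange(0,360,st)); R,TH=np.meshgrid(rs,th)
    P=np.stack([C[0]+R*np.cos(TH),C[1]+R*np.sin(TH),z+0*R],-1)
    I=np.linalg.inv(d["T"]); q=P@I[:3,:3].T+I[:3,3]
    u=q[...,0]/q[...,2]*d["f"]+d["c"][0]; v=q[...,1]/q[...,2]*d["f"]+d["c"][1]
    return cv2.remap(g,u.astype(np.float32),v.astype(np.float32),cv2.INTER_LINEAR).round().astype(int)
if __name__=="__main__":
    m=prof("scene",.1965,[.022,.025,.028])
    print(*[f"{k*5}:{m[k]}" for k in range(72)])
E
python3 prof.py; python3 - <<'E'
from h import *
a=np.load("scene.npz")["color"][200:330,190:350]
save(cv2.resize(a,(640,520),interpolation=cv2.INTER_CUBIC),"pics/s2.png")
E
```

```text
t 6.075 j [  5.6  27.1   5.   -0.  -67.9 -88. ] tcp [ 0.6609 -0.0963  0.2171] M [ 0.006 -0.003  0.062] F [-0.3  0.7 -0. ] w 0.651
cwyaw 172.49 to knob (tool mm) [ 0.3 -0.9 -1.4]
0:[92 89 61] 5:[77 94 68] 10:[62 81 60] 15:[52 57 46] 20:[50 48 47] 25:[53 49 44] 30:[52 51 49] 35:[53 53 54] 40:[53 52 51] 45:[52 52 52] 50:[51 51 53] 55:[51 51 51] 60:[53 52 50] 65:[56 53 48] 70:[63 57 53] 75:[73 63 52] 80:[76 63 50] 85:[70 59 51] 90:[60 55 51] 95:[53 52 52] 100:[51 52 52] 105:[47 53 52] 110:[50 51 53] 115:[49 51 49] 120:[51 54 52] 125:[50 51 52] 130:[50 52 54] 135:[52 54 52] 140:[52 52 54] 145:[51 53 51] 150:[53 53 54] 155:[54 53 50] 160:[54 50 52] 165:[53 51 54] 170:[49 53 52] 175:[51 52 49] 180:[52 53 52] 185:[51 51 53] 190:[52 52 54] 195:[50 50 53] 200:[50 53 52] 205:[55 49 51] 210:[53 50 51] 215:[52 52 50] 220:[52 54 45] 225:[52 51 41] 230:[53 48 42] 235:[55 48 39] 240:[53 47 39] 245:[51 47 37] 250:[50 44 31] 255:[51 46 39] 260:[47 47 47] 265:[47 48 49] 270:[51 50 52] 275:[52 53 53] 280:[52 54 52] 285:[51 53 50] 290:[53 54 49] 295:[52 53 51] 300:[55 52 47] 305:[53 49 83] 310:[ 52  50 121] 315:[ 49  48 141] 320:[ 51  46 138] 325:[ 51  45 132] 330:[ 49  42 111] 335:[48 36 74] 340:[49 40 65] 345:[56 45 66] 350:[68 52 65] 355:[82 71 49]
```

View pics/s2.png

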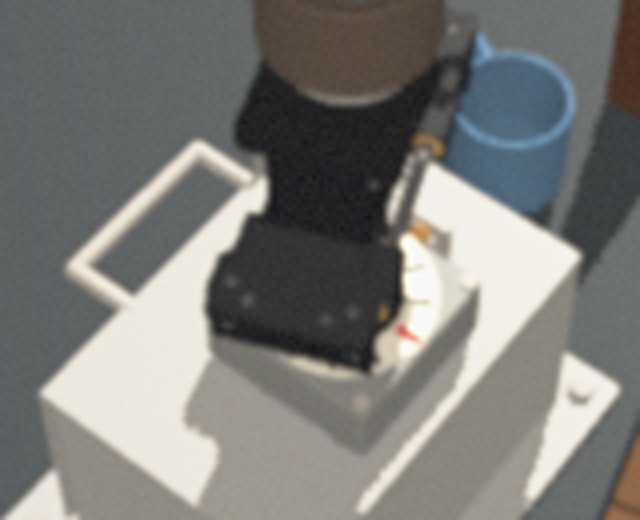

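The fingers and body hide the pointer here. I'll lift during the return turn to get a clear look.

>>> drive_tool([
  {"delta_pos": [0, 0, -50], "turn": -0.18, "claw": 0.65},
  {"delta_pos": [0, 0, -50], "turn": -0.18, "claw": 0.65},
  {"delta_pos": [0, 0, -50], "turn": -0.18, "claw": 0.65},
  {"delta_pos": [0, 0, 0], "turn": -0.18, "claw": 0.65},
  {"delta_pos": [0, 0, 0], "turn": -0.18, "claw": 0.65},
  {"delta_pos": [0, 0, 0], "turn": -0.18, "claw": 0.65},
  {"delta_pos": [0, 0, 0], "turn": -0.18, "claw": 0.65},
  {"delta_pos": [0, 0, 0], "turn": -0.18, "claw": 0.65},
  {"delta_pos": [0, 0, 0], "turn": -0.18, "claw": 0.65},
  {"delta_pos": [0, 0, 0], "turn": -0.18, "claw": 0.65},
  {"delta_pos": [0, 0, 0], "turn": -0.18, "claw": 0.65},
  {"delta_pos": [0, 0, 0], "turn": -0.18, "claw": 0.65},
])

```text
time_s: 7.62
tcp_pos: [0.6607, -0.0964, 0.3671]
ee_rot: [[0.663, -0.748, 0.0], [-0.748, -0.663, 0.0], [-0.0, -0.0, -1.0]]
wrist_force: [0.6, 0.4, -0.4]
gripper_width: 0.647
gripper_force: 0.0
```

```bash
python3 st.py; 
python3 prof.py; python3 - <<'E'
from h import *
a=np.load("scene.npz")["color"][200:330,190:350]
save(cv2.resize(a,(640,520),interpolation=cv2.INTER_CUBIC),"pics/s3.png")
E
```

```text
t 7.625 j [  5.5  23.7  20.6  -0.  -86.9  36. ] tcp [ 0.6607 -0.0964  0.3671] M [-0.062  0.144 -0.041] F [ 0.6  0.4 -0.4] w 0.647
cwyaw 48.45 to knob (tool mm) [  0.6   0.6 148.6]
0:[56 55 74] 5:[57 55 75] 10:[54 53 63] 15:[46 54 56] 20:[37 49 55] 25:[35 45 48] 30:[32 32 45] 35:[29 30 35] 40:[27 32 29] 45:[26 30 36] 50:[30 27 34] 55:[34 25 34] 60:[31 28 30] 65:[28 31 32] 70:[30 29 29] 75:[27 26 29] 80:[28 33 28] 85:[32 29 30] 90:[30 27 28] 95:[30 28 29] 100:[30 28 30] 105:[27 25 32] 110:[28 31 38] 115:[31 35 42] 120:[30 36 51] 125:[36 44 55] 130:[41 50 59] 135:[44 48 61] 140:[46 49 72] 145:[49 48 74] 150:[48 47 80] 155:[52 50 99] 160:[ 50  47 113] 165:[ 45  49 103] 170:[40 48 84] 175:[40 47 77] 180:[ 40  43 107] 185:[ 43  43 135] 190:[ 44  51 144] 195:[ 45  47 128] 200:[48 47 87] 205:[51 50 57] 210:[51 49 48] 215:[51 51 53] 220:[69 55 50] 225:[134  89  57] 230:[215 157  75] 235:[251 217 110] 240:[252 241 148] 245:[244 250 210] 250:[217 250 246] 255:[169 238 250] 260:[108 198 246] 265:[ 75 118 198] 270:[ 59  62 130] 275:[ 54  56 109] 280:[ 62  76 159] 285:[135 147 215] 290:[214 227 241] 295:[250 249 248] 300:[250 240 246] 305:[197 185 206] 310:[120  90 179] 315:[ 61  62 162] 320:[ 56  57 148] 325:[ 56  57 142] 330:[ 58  58 136] 335:[ 58  56 122] 340:[ 58  52 117] 345:[ 60  53 118] 350:[ 58  56 108] 355:[57 55 70]
```

View pics/s3.png

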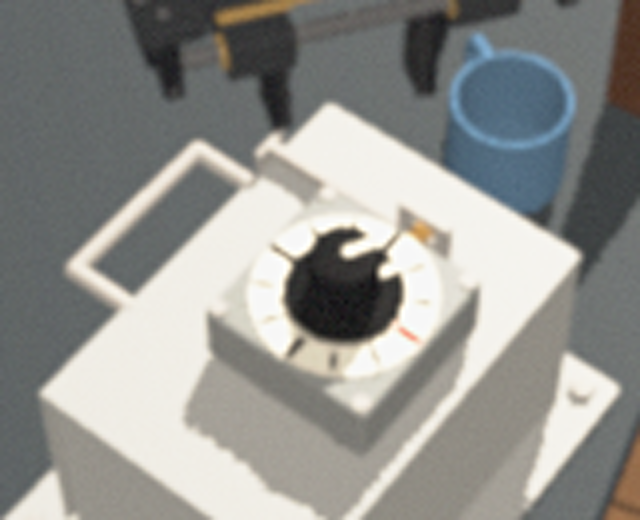

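The pointer now reads about 297–298°, against 300° expected, so the grip does not slip. I'll finish the return and go down again.

>>> drive_tool([
  {"delta_pos": [0, 0, 0], "turn": -0.183, "claw": 0.65},
  {"delta_pos": [0, 0, 0], "turn": -0.183, "claw": 0.65},
  {"delta_pos": [0, 0, 0], "turn": -0.183, "claw": 0.65},
  {"delta_pos": [0, 0, 0], "turn": -0.183, "claw": 0.65},
  {"delta_pos": [0, 0, 0], "turn": -0.183, "claw": 0.65},
  {"delta_pos": [0, 0, 0], "turn": -0.183, "claw": 0.65},
  {"delta_pos": [0, 0, 30], "turn": -0.183, "claw": 0.65},
  {"delta_pos": [0, 0, 40], "turn": -0.183, "claw": 0.65},
  {"delta_pos": [0, 0, 40], "turn": -0.183, "claw": 0.65},
  {"delta_pos": [0, 0, 28], "turn": -0.183, "claw": 0.65},
  {"delta_pos": [0, 0, 10], "turn": -0.183, "claw": 0.65},
  {"delta_pos": [0, 0, 0], "turn": -0.183, "claw": 0.65},
])

```text
time_s: 9.18
tcp_pos: [0.6601, -0.0965, 0.2177]
ee_rot: [[0.221, 0.975, -0.003], [0.975, -0.221, -0.0], [-0.001, -0.002, -1.0]]
wrist_force: [1.0, 0.2, 0.2]
gripper_width: 0.65
gripper_force: 0.0
```

>>> drive_tool([
  {"delta_pos": [0, 0, 0], "turn": 0, "claw": 0},
  {"delta_pos": [0, 0, 0], "turn": 0, "claw": 0},
  {"delta_pos": [0, 0, 0], "turn": 0, "claw": 0},
  {"delta_pos": [0, 0, 0], "turn": 0, "claw": 0},
])

```text
time_s: 9.68
tcp_pos: [0.6597, -0.0962, 0.2194]
ee_rot: [[0.223, 0.975, -0.002], [0.975, -0.223, 0.0], [-0.0, -0.002, -1.0]]
wrist_force: [-3.9, 1.7, 2.3]
gripper_width: 0.408
gripper_force: 30.0
```

```bash
python3 st.py
```

```text
t 9.675 j [  5.6  27.    5.2  -0.  -68.3 161.6] tcp [ 0.6597 -0.0962  0.2194] M [ 0.4    1.188 -0.077] F [-3.9  1.7  2.3] w 0.408
cwyaw -77.11 to knob (tool mm) [-0.7  1.2  0.9]
```

>>> drive_tool([
  {"delta_pos": [0, 0, 0], "turn": 0.18, "claw": 0},
  {"delta_pos": [0, 0, 0], "turn": 0.18, "claw": 0},
  {"delta_pos": [0, 0, 0], "turn": 0.18, "claw": 0},
  {"delta_pos": [0, 0, 0], "turn": 0.18, "claw": 0},
  {"delta_pos": [0, 0, 0], "turn": 0.18, "claw": 0},
  {"delta_pos": [0, 0, 0], "turn": 0.18, "claw": 0},
  {"delta_pos": [0, 0, 0], "turn": 0.18, "claw": 0},
  {"delta_pos": [0, 0, 0], "turn": 0.18, "claw": 0},
  {"delta_pos": [0, 0, 0], "turn": 0.18, "claw": 0},
  {"delta_pos": [0, 0, 0], "turn": 0.18, "claw": 0},
  {"delta_pos": [0, 0, 0], "turn": 0.18, "claw": 0},
  {"delta_pos": [0, 0, 0], "turn": 0.18, "claw": 0},
])

```text
time_s: 11.18
tcp_pos: [0.6598, -0.0964, 0.2194]
ee_rot: [[0.683, -0.731, -0.002], [-0.731, -0.683, 0.0], [-0.001, 0.001, -1.0]]
wrist_force: [-3.9, 0.5, 2.7]
gripper_width: 0.403
gripper_force: 30.0
```

>>> drive_tool([
  {"delta_pos": [0, 0, 0], "turn": 0.18, "claw": 0},
  {"delta_pos": [0, 0, 0], "turn": 0.18, "claw": 0},
  {"delta_pos": [0, 0, 0], "turn": 0.18, "claw": 0},
  {"delta_pos": [0, 0, 0], "turn": 0.18, "claw": 0},
  {"delta_pos": [0, 0, 0], "turn": 0.18, "claw": 0},
  {"delta_pos": [0, 0, 0], "turn": 0.18, "claw": 0},
  {"delta_pos": [0, 0, 0], "turn": 0.18, "claw": 0},
  {"delta_pos": [0, 0, 0], "turn": 0.18, "claw": 0},
  {"delta_pos": [0, 0, 0], "turn": 0.18, "claw": 0},
  {"delta_pos": [0, 0, 0], "turn": 0.18, "claw": 0},
  {"delta_pos": [0, 0, 0], "turn": 0.18, "claw": 0},
  {"delta_pos": [0, 0, 0], "turn": 0.18, "claw": 0},
])

```text
time_s: 12.68
tcp_pos: [0.6596, -0.0964, 0.2194]
ee_rot: [[-0.987, -0.162, -0.002], [-0.162, 0.987, 0.0], [0.002, 0.0, -1.0]]
wrist_force: [-4.2, 1.0, 1.4]
gripper_width: 0.407
gripper_force: 30.0
```

>>> drive_tool([
  {"delta_pos": [0, 0, 0], "turn": 0.18, "claw": 0},
  {"delta_pos": [0, 0, 0], "turn": 0.18, "claw": 0},
  {"delta_pos": [0, 0, 0], "turn": 0.18, "claw": 0},
  {"delta_pos": [0, 0, 0], "turn": 0.18, "claw": 0},
  {"delta_pos": [0, 0, 0], "turn": 0.18, "claw": 0},
  {"delta_pos": [0, 0, 0], "turn": 0.18, "claw": 0},
  {"delta_pos": [0, 0, 0], "turn": 0.18, "claw": 0},
  {"delta_pos": [0, 0, 0], "turn": 0.18, "claw": 0},
  {"delta_pos": [0, 0, 0], "turn": 0, "claw": 0},
])

```text
time_s: 13.8
tcp_pos: [0.6597, -0.0963, 0.2195]
ee_rot: [[-0.297, 0.955, -0.002], [0.955, 0.297, 0.0], [0.001, -0.002, -1.0]]
wrist_force: [-5.9, 2.7, 3.2]
gripper_width: 0.407
gripper_force: 30.0
```

```bash
python3 st.py
```

```text
t 13.8 j [   5.6   27.     5.2   -0.   -68.3 -168.3] tcp [ 0.6597 -0.0963  0.2195] M [0.463 1.498 0.04 ] F [-5.9  2.7  3.2] w 0.407
cwyaw -107.25 to knob (tool mm) [-1.2  0.7  0.9]
```

>>> drive_tool([
  {"delta_pos": [0, 0, 0], "turn": 0, "claw": 0.65},
  {"delta_pos": [0, 0, 0], "turn": 0, "claw": 0.65},
  {"delta_pos": [0, 0, 0], "turn": 0, "claw": 0.65},
  {"delta_pos": [0, 0, -50], "turn": -0.183, "claw": 0.65},
  {"delta_pos": [0, 0, -50], "turn": -0.183, "claw": 0.65},
  {"delta_pos": [0, 0, -50], "turn": -0.183, "claw": 0.65},
  {"delta_pos": [0, 0, 0], "turn": -0.183, "claw": 0.65},
  {"delta_pos": [0, 0, 0], "turn": -0.183, "claw": 0.65},
  {"delta_pos": [0, 0, 0], "turn": -0.183, "claw": 0.65},
  {"delta_pos": [0, 0, 0], "turn": -0.183, "claw": 0.65},
  {"delta_pos": [0, 0, 0], "turn": -0.183, "claw": 0.65},
  {"delta_pos": [0, 0, 0], "turn": -0.183, "claw": 0.65},
])

```text
time_s: 15.3
tcp_pos: [0.6609, -0.0966, 0.3691]
ee_rot: [[-0.928, -0.373, 0.001], [-0.373, 0.928, -0.0], [-0.001, -0.0, -1.0]]
wrist_force: [-0.5, 0.1, 1.1]
gripper_width: 0.649
gripper_force: 0.0
```

>>> drive_tool([
  {"delta_pos": [0, 0, 0], "turn": -0.183, "claw": 0.65},
  {"delta_pos": [0, 0, 0], "turn": -0.183, "claw": 0.65},
  {"delta_pos": [0, 0, 0], "turn": -0.183, "claw": 0.65},
  {"delta_pos": [0, 0, 0], "turn": -0.183, "claw": 0.65},
  {"delta_pos": [0, 0, 0], "turn": -0.183, "claw": 0.65},
  {"delta_pos": [0, 0, 0], "turn": -0.183, "claw": 0.65},
  {"delta_pos": [0, 0, 0], "turn": -0.183, "claw": 0.65},
  {"delta_pos": [0, 0, 0], "turn": -0.183, "claw": 0.65},
  {"delta_pos": [0, 0, 0], "turn": -0.183, "claw": 0.65},
  {"delta_pos": [0, 0, 0], "turn": -0.183, "claw": 0.65},
  {"delta_pos": [0, 0, 0], "turn": -0.183, "claw": 0.65},
])

```text
time_s: 16.68
tcp_pos: [0.661, -0.0966, 0.3691]
ee_rot: [[0.734, -0.679, 0.001], [-0.679, -0.734, -0.0], [0.001, -0.0, -1.0]]
wrist_force: [0.0, 0.0, -0.4]
gripper_width: 0.648
gripper_force: 0.0
```

```bash
python3 st.py; python3 - <<'E'
from prof import *
m=prof("scene",.1965,[.022,.025,.028]); print(*[f"{k*5}:{m[k]}" for k in range(40,66)])
E
```

```text
t 16.675 j [  5.5  23.7  20.9   0.  -87.1  41.7] tcp [ 0.661  -0.0966  0.3691] M [-0.067  0.144 -0.002] F [ 0.   0.  -0.4] w 0.648
cwyaw 42.76 to knob (tool mm) [  0.2   0.7 150.6]
200:[50 49 88] 205:[50 50 56] 210:[56 52 48] 215:[54 53 52] 220:[79 63 50] 225:[158 123  66] 230:[231 211 140] 235:[251 251 226] 240:[234 251 250] 245:[176 218 247] 250:[ 95 124 161] 255:[61 66 78] 260:[59 59 91] 265:[ 63  69 136] 270:[ 63  65 117] 275:[ 56  57 109] 280:[ 49  60 157] 285:[ 47  66 189] 290:[ 48  72 192] 295:[ 54  69 179] 300:[ 58  65 174] 305:[ 59  60 165] 310:[ 60  68 176] 315:[ 55  63 169] 320:[ 56  60 152] 325:[ 58  58 144]
```

```bash
python3 - <<'E'
from prof import *
m=prof("scene",.2265,[.009,.012,.015]); print(*[f"{k*5}:{m[k]}" for k in range(40,66)])
d=np.load("scene.npz"); save(cv2.resize(d["color"][245:295,245:305],None,fx=10,fy=10,interpolation=cv2.INTER_CUBIC),"pics/s4.png")
E
```

```text
200:[ 53  60 174] 205:[ 52  56 174] 210:[ 58  63 176] 215:[ 67  72 184] 220:[ 76  76 187] 225:[102  81 187] 230:[127  88 186] 235:[159 109 182] 240:[196 141 176] 245:[231 181 193] 250:[242 227 219] 255:[248 244 246] 260:[250 250 247] 265:[250 249 248] 270:[248 246 248] 275:[237 231 247] 280:[214 191 229] 285:[181 139 210] 290:[145 106 206] 295:[113  86 198] 300:[ 92  73 190] 305:[ 78  63 175] 310:[ 70  65 158] 315:[ 65  63 125] 320:[63 63 95] 325:[61 63 68]
```

View pics/s4.png

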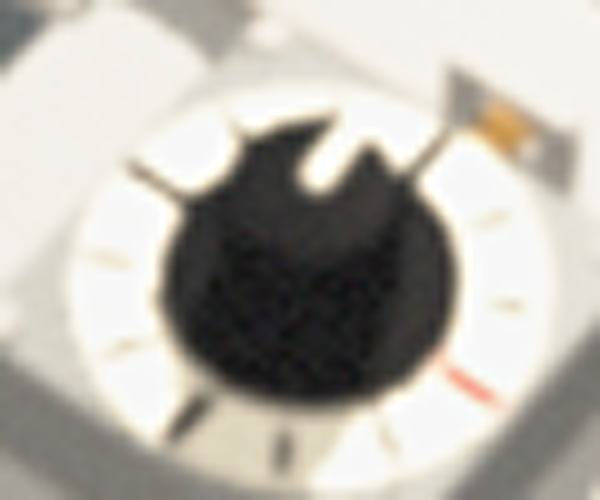

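The mark lies near 264–267°, which agrees with the count of 268°. Going down for the last clockwise stroke, about 333° to eight.

>>> drive_tool([
  {"delta_pos": [0, 0, 0], "turn": -0.177, "claw": 0.65},
  {"delta_pos": [0, 0, 0], "turn": -0.177, "claw": 0.65},
  {"delta_pos": [0, 0, 0], "turn": -0.177, "claw": 0.65},
  {"delta_pos": [0, 0, 0], "turn": -0.177, "claw": 0.65},
  {"delta_pos": [0, 0, 0], "turn": -0.177, "claw": 0.65},
  {"delta_pos": [0, 0, 0], "turn": -0.177, "claw": 0.65},
  {"delta_pos": [0, 0, 30], "turn": -0.177, "claw": 0.65},
  {"delta_pos": [0, 0, 40], "turn": -0.177, "claw": 0.65},
  {"delta_pos": [0, 0, 40], "turn": -0.177, "claw": 0.65},
  {"delta_pos": [0, 0, 30], "turn": -0.177, "claw": 0.65},
  {"delta_pos": [0, 0, 9], "turn": -0.177, "claw": 0.65},
  {"delta_pos": [0, 0, 0], "turn": -0.177, "claw": 0.65},
])

```text
time_s: 18.27
tcp_pos: [0.6603, -0.0965, 0.2186]
ee_rot: [[0.196, 0.981, -0.002], [0.981, -0.196, -0.0], [-0.001, -0.002, -1.0]]
wrist_force: [-0.1, 0.4, 0.2]
gripper_width: 0.648
gripper_force: 0.0
```

>>> drive_tool([
  {"delta_pos": [0, 0, 0], "turn": 0, "claw": 0},
  {"delta_pos": [0, 0, 0], "turn": 0, "claw": 0},
  {"delta_pos": [0, 0, 0], "turn": 0, "claw": 0},
  {"delta_pos": [0, 0, 0], "turn": 0, "claw": 0},
])

```text
time_s: 18.77
tcp_pos: [0.6597, -0.0964, 0.2205]
ee_rot: [[0.199, 0.98, -0.002], [0.98, -0.199, 0.0], [-0.0, -0.002, -1.0]]
wrist_force: [-3.6, 1.2, 2.3]
gripper_width: 0.41
gripper_force: 30.0
```

```bash
python3 st.py
```

```text
t 18.775 j [  5.5  26.9   5.2  -0.  -68.4 163. ] tcp [ 0.6597 -0.0964  0.2205] M [ 0.219  1.176 -0.013] F [-3.6  1.2  2.3] w 0.41
cwyaw -78.5 to knob (tool mm) [-0.6  1.1  2. ]
```

>>> drive_tool([
  {"delta_pos": [0, 0, 0], "turn": 0.18, "claw": 0},
  {"delta_pos": [0, 0, 0], "turn": 0.18, "claw": 0},
  {"delta_pos": [0, 0, 0], "turn": 0.18, "claw": 0},
  {"delta_pos": [0, 0, 0], "turn": 0.18, "claw": 0},
  {"delta_pos": [0, 0, 0], "turn": 0.18, "claw": 0},
  {"delta_pos": [0, 0, 0], "turn": 0.18, "claw": 0},
  {"delta_pos": [0, 0, 0], "turn": 0.18, "claw": 0},
  {"delta_pos": [0, 0, 0], "turn": 0.18, "claw": 0},
  {"delta_pos": [0, 0, 0], "turn": 0.18, "claw": 0},
  {"delta_pos": [0, 0, 0], "turn": 0.18, "claw": 0},
  {"delta_pos": [0, 0, 0], "turn": 0.18, "claw": 0},
  {"delta_pos": [0, 0, 0], "turn": 0.18, "claw": 0},
])

```text
time_s: 20.27
tcp_pos: [0.6597, -0.0963, 0.2204]
ee_rot: [[0.7, -0.714, -0.002], [-0.714, -0.7, 0.0], [-0.001, 0.001, -1.0]]
wrist_force: [-4.2, 0.7, 1.3]
gripper_width: 0.402
gripper_force: 30.0
```

>>> drive_tool([
  {"delta_pos": [0, 0, 0], "turn": 0.18, "claw": 0},
  {"delta_pos": [0, 0, 0], "turn": 0.18, "claw": 0},
  {"delta_pos": [0, 0, 0], "turn": 0.18, "claw": 0},
  {"delta_pos": [0, 0, 0], "turn": 0.18, "claw": 0},
  {"delta_pos": [0, 0, 0], "turn": 0.18, "claw": 0},
  {"delta_pos": [0, 0, 0], "turn": 0.18, "claw": 0},
  {"delta_pos": [0, 0, 0], "turn": 0.18, "claw": 0},
  {"delta_pos": [0, 0, 0], "turn": 0.18, "claw": 0},
  {"delta_pos": [0, 0, 0], "turn": 0.18, "claw": 0},
  {"delta_pos": [0, 0, 0], "turn": 0.18, "claw": 0},
  {"delta_pos": [0, 0, 0], "turn": 0.18, "claw": 0},
  {"delta_pos": [0, 0, 0], "turn": 0.18, "claw": 0},
])

```text
time_s: 21.78
tcp_pos: [0.6597, -0.0963, 0.2204]
ee_rot: [[-0.983, -0.186, -0.002], [-0.186, 0.983, 0.0], [0.002, 0.0, -1.0]]
wrist_force: [-3.7, 1.2, 2.4]
gripper_width: 0.404
gripper_force: 30.0
```

>>> drive_tool([
  {"delta_pos": [0, 0, 0], "turn": 0.18, "claw": 0},
  {"delta_pos": [0, 0, 0], "turn": 0.18, "claw": 0},
  {"delta_pos": [0, 0, 0], "turn": 0.18, "claw": 0},
  {"delta_pos": [0, 0, 0], "turn": 0.18, "claw": 0},
  {"delta_pos": [0, 0, 0], "turn": 0.18, "claw": 0},
  {"delta_pos": [0, 0, 0], "turn": 0.18, "claw": 0},
  {"delta_pos": [0, 0, 0], "turn": 0.18, "claw": 0},
  {"delta_pos": [0, 0, 0], "turn": 0.12, "claw": 0},
  {"delta_pos": [0, 0, 0], "turn": 0.08, "claw": 0},
  {"delta_pos": [0, 0, 0], "turn": 0.03, "claw": 0},
  {"delta_pos": [0, 0, 0], "turn": 0, "claw": 0},
])

```text
time_s: 23.15
tcp_pos: [0.6597, -0.0964, 0.2204]
ee_rot: [[-0.27, 0.963, -0.002], [0.963, 0.27, 0.0], [0.001, -0.002, -1.0]]
wrist_force: [-5.9, 2.1, 3.0]
gripper_width: 0.405
gripper_force: 30.0
```

```bash
python3 st.py
```

```text
t 23.15 j [   5.5   26.9    5.2   -0.   -68.4 -169.8] tcp [ 0.6597 -0.0964  0.2204] M [0.298 1.607 0.053] F [-5.9  2.1  3. ] w 0.405
cwyaw -105.69 to knob (tool mm) [-1.   0.7  1.9]
```

On eight (about 960°). Now anticlockwise: 330° with this grip.

>>> drive_tool([
  {"delta_pos": [0, 0, 0], "turn": -0.18, "claw": 0},
  {"delta_pos": [0, 0, 0], "turn": -0.18, "claw": 0},
  {"delta_pos": [0, 0, 0], "turn": -0.18, "claw": 0},
  {"delta_pos": [0, 0, 0], "turn": -0.18, "claw": 0},
  {"delta_pos": [0, 0, 0], "turn": -0.18, "claw": 0},
  {"delta_pos": [0, 0, 0], "turn": -0.18, "claw": 0},
  {"delta_pos": [0, 0, 0], "turn": -0.18, "claw": 0},
  {"delta_pos": [0, 0, 0], "turn": -0.18, "claw": 0},
  {"delta_pos": [0, 0, 0], "turn": -0.18, "claw": 0},
  {"delta_pos": [0, 0, 0], "turn": -0.18, "claw": 0},
  {"delta_pos": [0, 0, 0], "turn": -0.18, "claw": 0},
  {"delta_pos": [0, 0, 0], "turn": -0.18, "claw": 0},
])

```text
time_s: 24.65
tcp_pos: [0.6598, -0.0963, 0.2204]
ee_rot: [[-0.646, -0.764, -0.002], [-0.764, 0.646, 0.0], [0.001, 0.002, -1.0]]
wrist_force: [-6.1, 1.9, 3.3]
gripper_width: 0.408
gripper_force: 30.0
```

>>> drive_tool([
  {"delta_pos": [0, 0, 0], "turn": -0.18, "claw": 0},
  {"delta_pos": [0, 0, 0], "turn": -0.18, "claw": 0},
  {"delta_pos": [0, 0, 0], "turn": -0.18, "claw": 0},
  {"delta_pos": [0, 0, 0], "turn": -0.18, "claw": 0},
  {"delta_pos": [0, 0, 0], "turn": -0.18, "claw": 0},
  {"delta_pos": [0, 0, 0], "turn": -0.18, "claw": 0},
  {"delta_pos": [0, 0, 0], "turn": -0.18, "claw": 0},
  {"delta_pos": [0, 0, 0], "turn": -0.18, "claw": 0},
  {"delta_pos": [0, 0, 0], "turn": -0.18, "claw": 0},
  {"delta_pos": [0, 0, 0], "turn": -0.18, "claw": 0},
  {"delta_pos": [0, 0, 0], "turn": -0.18, "claw": 0},
  {"delta_pos": [0, 0, 0], "turn": -0.18, "claw": 0},
])

```text
time_s: 26.15
tcp_pos: [0.6597, -0.0964, 0.2204]
ee_rot: [[0.994, -0.113, -0.002], [-0.113, -0.994, 0.0], [-0.002, -0.0, -1.0]]
wrist_force: [-5.0, 1.1, 3.5]
gripper_width: 0.407
gripper_force: 30.0
```

>>> drive_tool([
  {"delta_pos": [0, 0, 0], "turn": -0.18, "claw": 0},
  {"delta_pos": [0, 0, 0], "turn": -0.18, "claw": 0},
  {"delta_pos": [0, 0, 0], "turn": -0.18, "claw": 0},
  {"delta_pos": [0, 0, 0], "turn": -0.18, "claw": 0},
  {"delta_pos": [0, 0, 0], "turn": -0.18, "claw": 0},
  {"delta_pos": [0, 0, 0], "turn": -0.18, "claw": 0},
  {"delta_pos": [0, 0, 0], "turn": -0.18, "claw": 0},
  {"delta_pos": [0, 0, 0], "turn": -0.18, "claw": 0},
  {"delta_pos": [0, 0, 0], "turn": 0, "claw": 0},
])

```text
time_s: 27.28
tcp_pos: [0.6597, -0.0964, 0.2204]
ee_rot: [[0.246, 0.969, -0.002], [0.969, -0.246, 0.0], [-0.0, -0.002, -1.0]]
wrist_force: [-5.7, 1.6, 3.9]
gripper_width: 0.406
gripper_force: 30.0
```

```bash
python3 st.py
```

```text
t 27.275 j [  5.5  26.9   5.3  -0.  -68.4 160.2] tcp [ 0.6597 -0.0964  0.2204] M [0.355 1.639 0.028] F [-5.7  1.6  3.9] w 0.406
cwyaw -75.78 to knob (tool mm) [-0.6  1.1  1.9]
```

>>> drive_tool([
  {"delta_pos": [0, 0, 0], "turn": 0, "claw": 0.65},
  {"delta_pos": [0, 0, 0], "turn": 0, "claw": 0.65},
  {"delta_pos": [0, 0, 0], "turn": 0, "claw": 0.65},
  {"delta_pos": [0, 0, -50], "turn": 0.183, "claw": 0.65},
  {"delta_pos": [0, 0, -50], "turn": 0.183, "claw": 0.65},
  {"delta_pos": [0, 0, -50], "turn": 0.183, "claw": 0.65},
  {"delta_pos": [0, 0, 0], "turn": 0.183, "claw": 0.65},
  {"delta_pos": [0, 0, 0], "turn": 0.183, "claw": 0.65},
  {"delta_pos": [0, 0, 0], "turn": 0.183, "claw": 0.65},
  {"delta_pos": [0, 0, 0], "turn": 0.183, "claw": 0.65},
  {"delta_pos": [0, 0, 0], "turn": 0.183, "claw": 0.65},
  {"delta_pos": [0, 0, 0], "turn": 0.183, "claw": 0.65},
])

```text
time_s: 28.78
tcp_pos: [0.661, -0.0965, 0.3701]
ee_rot: [[0.945, -0.326, 0.001], [-0.326, -0.945, 0.0], [0.001, -0.0, -1.0]]
wrist_force: [-0.6, 0.3, 0.0]
gripper_width: 0.652
gripper_force: 0.0
```

```bash
python3 st.py; python3 - <<'E'
from prof import *
m=prof("scene",.2265,[.009,.012,.015]); print(*[f"{k*5}:{m[k]}" for k in range(45,62)])
E
```

```text
t 28.775 j [  5.5  23.7  21.    0.  -87.2  65.5] tcp [ 0.661  -0.0965  0.3701] M [-0.075  0.198  0.067] F [-0.6  0.3  0. ] w 0.652
cwyaw 19.01 to knob (tool mm) [ -0.2   0.8 151.6]
225:[ 91  75 175] 230:[113  83 181] 235:[145 100 179] 240:[184 124 173] 245:[222 165 186] 250:[238 215 212] 255:[247 239 246] 260:[251 249 247] 265:[250 249 248] 270:[250 248 247] 275:[243 236 245] 280:[228 201 230] 285:[199 154 215] 290:[165 123 212] 295:[129 100 209] 300:[103  81 198] 305:[ 84  67 174]
```

>>> drive_tool([
  {"delta_pos": [0, 0, 30], "turn": 0.183, "claw": 0.65},
  {"delta_pos": [0, 0, 40], "turn": 0.183, "claw": 0.65},
  {"delta_pos": [0, 0, 40], "turn": 0.183, "claw": 0.65},
  {"delta_pos": [0, 0, 30], "turn": 0.183, "claw": 0.65},
  {"delta_pos": [0, 0, 10], "turn": 0.183, "claw": 0.65},
  {"delta_pos": [0, 0, 0], "turn": 0, "claw": 0.65},
  {"delta_pos": [0, 0, 0], "turn": 0, "claw": 0},
  {"delta_pos": [0, 0, 0], "turn": 0, "claw": 0},
  {"delta_pos": [0, 0, 0], "turn": 0, "claw": 0},
  {"delta_pos": [0, 0, 0], "turn": 0, "claw": 0},
])

```text
time_s: 30.08
tcp_pos: [0.6599, -0.0968, 0.221]
ee_rot: [[0.325, -0.946, -0.001], [-0.946, -0.325, -0.001], [0.0, 0.001, -1.0]]
wrist_force: [-3.6, -0.7, 3.5]
gripper_width: 0.402
gripper_force: 30.0
```

```bash
python3 st.py
```

```text
t 30.075 j [  5.5  26.9   5.3   0.  -68.4  13.4] tcp [ 0.6599 -0.0968  0.221 ] M [-0.173  1.312  0.025] F [-3.6 -0.7  3.5] w 0.402
cwyaw 71.06 to knob (tool mm) [ 0.6 -0.7  2.5]
```

>>> drive_tool([
  {"delta_pos": [0, 0, 0], "turn": -0.12, "claw": 0},
  {"delta_pos": [0, 0, 0], "turn": -0.16, "claw": 0},
  {"delta_pos": [0, 0, 0], "turn": -0.16, "claw": 0},
  {"delta_pos": [0, 0, 0], "turn": -0.16, "claw": 0},
  {"delta_pos": [0, 0, 0], "turn": -0.16, "claw": 0},
  {"delta_pos": [0, 0, 0], "turn": -0.14, "claw": 0},
  {"delta_pos": [0, 0, 0], "turn": -0.1, "claw": 0},
  {"delta_pos": [0, 0, 0], "turn": -0.04, "claw": 0},
  {"delta_pos": [0, 0, 0], "turn": 0, "claw": 0},
])

```text
time_s: 31.2
tcp_pos: [0.6603, -0.0965, 0.221]
ee_rot: [[0.98, -0.199, -0.0], [-0.199, -0.98, -0.0], [-0.0, 0.0, -1.0]]
wrist_force: [-4.1, 0.5, 4.0]
gripper_width: 0.405
gripper_force: 30.0
```

```bash
python3 st.py
```

```text
t 31.2 j [  5.5  26.9   5.3   0.  -68.4  73. ] tcp [ 0.6603 -0.0965  0.221 ] M [-0.049  1.31   0.003] F [-4.1  0.5  4. ] w 0.405
cwyaw 11.5 to knob (tool mm) [0.6 0.6 2.5]
```

Now clockwise to just short of nine, with a baseline of the brass bolt pixels in view.

>>> drive_tool([
  {"delta_pos": [0, 0, 0], "turn": 0.1, "claw": 0},
  {"delta_pos": [0, 0, 0], "turn": 0.16, "claw": 0},
  {"delta_pos": [0, 0, 0], "turn": 0.16, "claw": 0},
  {"delta_pos": [0, 0, 0], "turn": 0.16, "claw": 0},
  {"delta_pos": [0, 0, 0], "turn": 0.16, "claw": 0},
  {"delta_pos": [0, 0, 0], "turn": 0.12, "claw": 0},
  {"delta_pos": [0, 0, 0], "turn": 0.07, "claw": 0},
  {"delta_pos": [0, 0, 0], "turn": 0.02, "claw": 0},
  {"delta_pos": [0, 0, 0], "turn": 0, "claw": 0},
])

```text
time_s: 32.33
tcp_pos: [0.6599, -0.0969, 0.221]
ee_rot: [[0.408, -0.913, -0.001], [-0.913, -0.408, -0.001], [0.0, 0.001, -1.0]]
wrist_force: [-5.4, -1.0, 5.3]
gripper_width: 0.406
gripper_force: 30.0
```

```bash
cat > bolt.py <<'E'
from h import *
r={}
for n,(u0,u1,v0,v1) in {"scene":(280,312,245,272),"top":(305,325,160,178)}.items():
    d=cap(n); h=cv2.cvtColor(d["color"][v0:v1,u0:u1],cv2.COLOR_RGB2HSV)
    m=(h[...,0]>10)&(h[...,0]<28)&(h[...,1]>110)&(h[...,2]>90); q=np.argwhere(m)
    print(n,"brass px",m.sum(),"at",(q.mean(0)[::-1]+[u0,v0]).round(1) if m.any() else None)
E
python3 bolt.py; python3 st.py
python3 - <<'E'
from h import *
d=np.load("scene.npz"); e=np.load("top.npz")
a=cv2.resize(d["color"][240:280,270:330],(600,400),interpolation=cv2.INTER_CUBIC)[:, :400]
b=cv2.resize(e["color"][150:190,300:340],(400,400),interpolation=cv2.INTER_CUBIC)
save(np.hstack([a,b]),"pics/b0.png")
E
```

```text
scene brass px 12 at [290.  250.5]
top brass px 11 at [318.1 169.2]
t 32.425 j [  5.5  26.9   5.3   0.  -68.4  18.5] tcp [ 0.6599 -0.0968  0.221 ] M [-0.123  1.595 -0.01 ] F [-5.7  0.5  5.8] w 0.407
cwyaw 65.93 to knob (tool mm) [ 0.6 -0.6  2.5]
```

View pics/b0.png

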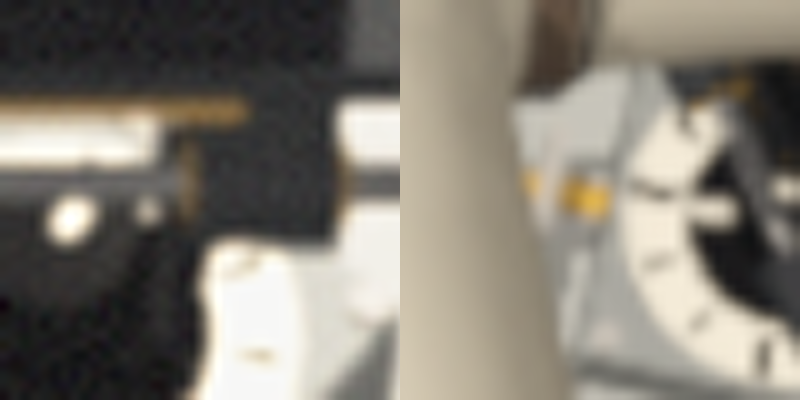

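The left half shows the gripper hiding the bolt. In the top view the brass bolt is visible at about (318,169) with its tip at (313,168), and the pointer (331,170) is just short of nine (325.5,169). Starting the creep.

>>> drive_tool([
  {"delta_pos": [0, 0, 0], "turn": 0.02, "claw": 0},
  {"delta_pos": [0, 0, 0], "turn": 0.02, "claw": 0},
  {"delta_pos": [0, 0, 0], "turn": 0.02, "claw": 0},
  {"delta_pos": [0, 0, 0], "turn": 0.02, "claw": 0},
  {"delta_pos": [0, 0, 0], "turn": 0.02, "claw": 0},
])

```text
time_s: 33.05
tcp_pos: [0.6599, -0.0968, 0.221]
ee_rot: [[0.314, -0.949, -0.001], [-0.949, -0.314, -0.001], [0.0, 0.002, -1.0]]
wrist_force: [-4.7, -1.2, 5.3]
gripper_width: 0.405
gripper_force: 30.0
```

```bash
python3 bolt.py; python3 st.py; python3 - <<'E'
from prof import *
m=prof("top",.1965,[.022,.025,.028]); print(*[f"{k*5}:{m[k]}" for k in range(48,60)])
E
```

```text
scene brass px 12 at [290.2 252.3]
top brass px 11 at [318.1 169.2]
t 33.15 j [  5.5  26.9   5.3   0.  -68.4  12.8] tcp [ 0.6599 -0.0969  0.221 ] M [-0.079  1.66  -0.074] F [-4.4  0.4  5.9] w 0.402
cwyaw 71.68 to knob (tool mm) [ 0.6 -0.7  2.5]
240:[27 32 73] 245:[27 31 69] 250:[39 36 64] 255:[64 59 72] 260:[124 124 114] 265:[172 177 171] 270:[200 207 202] 275:[188 197 186] 280:[156 136 118] 285:[92 74 74] 290:[60 35 61] 295:[57 38 63]
```

The pointer is at nine (271°). Creeping in 0.08 rad steps.

>>> drive_tool([
  {"delta_pos": [0, 0, 0], "turn": 0.02, "claw": 0},
  {"delta_pos": [0, 0, 0], "turn": 0.02, "claw": 0},
  {"delta_pos": [0, 0, 0], "turn": 0.02, "claw": 0},
  {"delta_pos": [0, 0, 0], "turn": 0.02, "claw": 0},
])

```text
time_s: 33.7
tcp_pos: [0.6598, -0.0969, 0.221]
ee_rot: [[0.237, -0.971, -0.001], [-0.971, -0.237, -0.001], [0.0, 0.002, -1.0]]
wrist_force: [-4.7, -0.2, 6.5]
gripper_width: 0.406
gripper_force: 30.0
```

```bash
python3 bolt.py; python3 st.py
```

```text
scene brass px 9 at [289.9 253.9]
top brass px 11 at [318.1 169.2]
t 33.8 j [  5.5  26.9   5.3   0.  -68.4   8.2] tcp [ 0.6598 -0.0968  0.221 ] M [-0.148  1.644 -0.01 ] F [-5.  -0.4  5.5] w 0.404
cwyaw 76.25 to knob (tool mm) [ 0.5 -0.8  2.5]
```

>>> drive_tool([
  {"delta_pos": [0, 0, 0], "turn": 0.02, "claw": 0},
  {"delta_pos": [0, 0, 0], "turn": 0.02, "claw": 0},
  {"delta_pos": [0, 0, 0], "turn": 0.02, "claw": 0},
  {"delta_pos": [0, 0, 0], "turn": 0.02, "claw": 0},
])

```text
time_s: 34.3
tcp_pos: [0.6598, -0.0969, 0.221]
ee_rot: [[0.159, -0.987, -0.002], [-0.987, -0.159, -0.001], [0.0, 0.002, -1.0]]
wrist_force: [-6.2, -0.8, 6.6]
gripper_width: 0.407
gripper_force: 30.0
```

```bash
python3 bolt.py; python3 st.py
```

```text
scene brass px 11 at [290.2 255.8]
top brass px 11 at [318.1 169.2]
t 34.4 j [  5.5  26.9   5.3   0.  -68.4   3.6] tcp [ 0.6598 -0.0969  0.221 ] M [-0.076  1.748  0.008] F [-4.7 -0.6  4.4] w 0.41
cwyaw 80.84 to knob (tool mm) [ 0.5 -0.9  2.5]
```

>>> drive_tool([
  {"delta_pos": [0, 0, 0], "turn": 0.02, "claw": 0},
  {"delta_pos": [0, 0, 0], "turn": 0.02, "claw": 0},
  {"delta_pos": [0, 0, 0], "turn": 0.02, "claw": 0},
  {"delta_pos": [0, 0, 0], "turn": 0.02, "claw": 0},
])

```text
time_s: 34.9
tcp_pos: [0.6597, -0.0969, 0.221]
ee_rot: [[0.08, -0.997, -0.002], [-0.997, -0.08, -0.001], [0.001, 0.002, -1.0]]
wrist_force: [-5.0, -0.1, 4.8]
gripper_width: 0.409
gripper_force: 30.0
```

```bash
python3 bolt.py; python3 st.py
```

```text
scene brass px 12 at [289.8 257.7]
top brass px 11 at [318.1 169.2]
t 35.0 j [  5.5  26.9   5.3   0.  -68.4  -1. ] tcp [ 0.6598 -0.0969  0.221 ] M [-0.107  1.7   -0.018] F [-4.6  0.6  6.6] w 0.406
cwyaw 85.43 to knob (tool mm) [ 0.4 -0.9  2.5]
```

>>> drive_tool([
  {"delta_pos": [0, 0, 0], "turn": 0.02, "claw": 0},
  {"delta_pos": [0, 0, 0], "turn": 0.02, "claw": 0},
  {"delta_pos": [0, 0, 0], "turn": 0.02, "claw": 0},
  {"delta_pos": [0, 0, 0], "turn": 0.02, "claw": 0},
])

```text
time_s: 35.5
tcp_pos: [0.6597, -0.0969, 0.221]
ee_rot: [[-0.0, -1.0, -0.002], [-1.0, 0.0, -0.001], [0.001, 0.002, -1.0]]
wrist_force: [-5.4, 0.1, 5.5]
gripper_width: 0.409
gripper_force: 30.0
```

```bash
python3 bolt.py; python3 st.py
```

```text
scene brass px 10 at [289.  258.6]
top brass px 11 at [318.1 169.2]
t 35.6 j [  5.5  26.9   5.3   0.  -68.5  -5.5] tcp [ 0.6597 -0.0969  0.221 ] M [-0.052  1.72  -0.006] F [-5.5 -0.6  4.6] w 0.41
cwyaw 90.01 to knob (tool mm) [ 0.3 -1.   2.5]
```

>>> drive_tool([
  {"delta_pos": [0, 0, 0], "turn": 0.02, "claw": 0},
  {"delta_pos": [0, 0, 0], "turn": 0.02, "claw": 0},
  {"delta_pos": [0, 0, 0], "turn": 0.02, "claw": 0},
  {"delta_pos": [0, 0, 0], "turn": 0.02, "claw": 0},
])

```text
time_s: 36.1
tcp_pos: [0.6597, -0.0969, 0.221]
ee_rot: [[-0.08, -0.997, -0.002], [-0.997, 0.08, -0.001], [0.001, 0.002, -1.0]]
wrist_force: [-4.8, -0.4, 5.3]
gripper_width: 0.406
gripper_force: 30.0
```

```bash
python3 bolt.py; python3 st.py
```

```text
scene brass px 13 at [288.8 261.8]
top brass px 11 at [318.1 169.2]
t 36.2 j [  5.5  26.9   5.3   0.  -68.5 -10.1] tcp [ 0.6597 -0.0969  0.221 ] M [-0.104  1.745  0.   ] F [-5.4 -0.6  5.3] w 0.404
cwyaw 94.59 to knob (tool mm) [ 0.2 -1.   2.5]
```

>>> drive_tool([
  {"delta_pos": [0, 0, 0], "turn": 0.02, "claw": 0},
  {"delta_pos": [0, 0, 0], "turn": 0.02, "claw": 0},
  {"delta_pos": [0, 0, 0], "turn": 0.02, "claw": 0},
  {"delta_pos": [0, 0, 0], "turn": 0.02, "claw": 0},
])

```text
time_s: 36.7
tcp_pos: [0.6596, -0.0969, 0.221]
ee_rot: [[-0.16, -0.987, -0.002], [-0.987, 0.16, -0.001], [0.001, 0.002, -1.0]]
wrist_force: [-5.6, -0.0, 5.7]
gripper_width: 0.404
gripper_force: 30.0
```

```bash
python3 bolt.py; python3 st.py
```

```text
scene brass px 16 at [288.1 264.5]
top brass px 11 at [318.1 169.2]
t 36.8 j [  5.5  26.9   5.3   0.  -68.5 -14.7] tcp [ 0.6596 -0.0968  0.221 ] M [-0.077  1.771 -0.009] F [-6.5 -0.4  6. ] w 0.403
cwyaw 99.18 to knob (tool mm) [ 0.2 -1.1  2.5]
```

>>> drive_tool([
  {"delta_pos": [0, 0, 0], "turn": 0.02, "claw": 0},
  {"delta_pos": [0, 0, 0], "turn": 0.02, "claw": 0},
  {"delta_pos": [0, 0, 0], "turn": 0.02, "claw": 0},
  {"delta_pos": [0, 0, 0], "turn": 0.02, "claw": 0},
])

```text
time_s: 37.3
tcp_pos: [0.6596, -0.0968, 0.221]
ee_rot: [[-0.238, -0.971, -0.002], [-0.971, 0.238, -0.001], [0.001, 0.002, -1.0]]
wrist_force: [-6.4, -0.9, 5.1]
gripper_width: 0.408
gripper_force: 30.0
```

```bash
python3 bolt.py; python3 st.py; python3 - <<'E'
from prof import *
m=prof("top",.1965,[.022,.025,.028]); print(*[f"{k*5}:{m[k]}" for k in range(54,66)])
E
```

```text
scene brass px 16 at [286.1 265.4]
top brass px 11 at [318.1 169.2]
t 37.4 j [  5.5  26.9   5.3   0.  -68.5 -19.3] tcp [ 0.6596 -0.0968  0.221 ] M [-0.06   1.797 -0.07 ] F [-4.4  0.3  5.5] w 0.405
cwyaw 103.77 to knob (tool mm) [ 0.1 -1.2  2.5]
270:[64 65 86] 275:[61 65 90] 280:[59 64 80] 285:[58 68 84] 290:[ 67  85 106] 295:[ 79 110 139] 300:[ 80 115 162] 305:[ 73 103 146] 310:[ 63  86 107] 315:[49 68 87] 320:[43 53 69] 325:[39 43 56]
```

>>> drive_tool([
  {"delta_pos": [0, 0, 0], "turn": 0.02, "claw": 0},
  {"delta_pos": [0, 0, 0], "turn": 0.02, "claw": 0},
  {"delta_pos": [0, 0, 0], "turn": 0.02, "claw": 0},
  {"delta_pos": [0, 0, 0], "turn": 0.02, "claw": 0},
])

```text
time_s: 37.95
tcp_pos: [0.6595, -0.0968, 0.221]
ee_rot: [[-0.315, -0.949, -0.002], [-0.949, 0.315, -0.001], [0.001, 0.002, -1.0]]
wrist_force: [-5.8, 0.5, 5.9]
gripper_width: 0.406
gripper_force: 30.0
```

```bash
python3 bolt.py; python3 st.py
```

```text
scene brass px 12 at [285.6 268.6]
top brass px 10 at [318.3 169.2]
t 38.05 j [  5.5  26.9   5.3   0.  -68.5 -23.9] tcp [ 0.6595 -0.0968  0.221 ] M [-0.022  1.857 -0.044] F [-4.6 -0.7  6.3] w 0.404
cwyaw 108.36 to knob (tool mm) [-0.  -1.2  2.5]
```

The top brass count changed a little, so I'll compare the bolt's tip pixels with the baseline picture.

```bash
python3 - <<'E'
from h import *
d=np.load("top.npz")["color"].astype(int)
b=cv2.resize(cv2.imread("pics/b0.png")[:,400:,::-1],(40,40),interpolation=cv2.INTER_AREA).astype(int)
for r in(167,168,169,170): print(r,"now",(d[r,309:324,0]-d[r,309:324,2]),"base",(b[r-150,9:24,0]-b[r-150,9:24,2]))
E
```

```text
167 now [28 27 25 20 18 18 20 27 35 28 20 17 12 14 22] base [28 27 32 55 62 37 28 33 37 29 21 18 13 15 21]
168 now [27 28 26 22 19 20 24 50 81 79 63 51 26 16 19] base [27 27 32 62 77 45 39 64 83 78 65 51 26 17 20]
169 now [ 27  28  26  24  20  21  27  67 108 126 128 105  38  21  25] base [ 28  27  29  44  57  38  46  81 108 125 126  98  40  21  24]
170 now [ 28  27  27  25  21  20  28  58  92 122 130 103  35  24  27] base [ 28  27  27  29  32  27  36  65  95 121 130  99  37  23  26]
```

The bolt's tip at columns 312–314 has gone, so the bolt has dropped. The firm point is at most 0.1 rad ahead, so I'll go in very small steps.

>>> drive_tool([
  {"delta_pos": [0, 0, 0], "turn": 0.01, "claw": 0},
  {"delta_pos": [0, 0, 0], "turn": 0.01, "claw": 0},
  {"delta_pos": [0, 0, 0], "turn": 0, "claw": 0},
])

```text
time_s: 38.42
tcp_pos: [0.6595, -0.0968, 0.221]
ee_rot: [[-0.334, -0.943, -0.002], [-0.943, 0.334, -0.001], [0.001, 0.002, -1.0]]
wrist_force: [-6.6, -0.4, 5.4]
gripper_width: 0.409
gripper_force: 30.0
```

```bash
python3 st.py
```

```text
t 38.425 j [  5.5  26.9   5.3   0.  -68.5 -25. ] tcp [ 0.6595 -0.0968  0.221 ] M [-0.071  1.802 -0.034] F [-6.6 -0.4  5.4] w 0.409
cwyaw 109.48 to knob (tool mm) [-0.  -1.2  2.5]
```

>>> drive_tool([
  {"delta_pos": [0, 0, 0], "turn": 0.01, "claw": 0},
  {"delta_pos": [0, 0, 0], "turn": 0.01, "claw": 0},
])

```text
time_s: 38.67
tcp_pos: [0.6595, -0.0968, 0.221]
ee_rot: [[-0.352, -0.936, -0.002], [-0.936, 0.352, -0.001], [0.001, 0.002, -1.0]]
wrist_force: [-5.8, -0.4, 6.2]
gripper_width: 0.406
gripper_force: 30.0
```

```bash
python3 st.py
```

```text
t 38.675 j [  5.5  26.9   5.3   0.  -68.5 -26.2] tcp [ 0.6595 -0.0968  0.221 ] M [-0.028  1.859  0.06 ] F [-5.8 -0.4  6.2] w 0.406
cwyaw 110.64 to knob (tool mm) [-0.1 -1.2  2.5]
```

>>> drive_tool([
  {"delta_pos": [0, 0, 0], "turn": 0.01, "claw": 0},
  {"delta_pos": [0, 0, 0], "turn": 0.01, "claw": 0},
])

```text
time_s: 38.92
tcp_pos: [0.6595, -0.0968, 0.221]
ee_rot: [[-0.371, -0.929, -0.002], [-0.929, 0.371, -0.001], [0.001, 0.002, -1.0]]
wrist_force: [-4.9, -0.7, 6.2]
gripper_width: 0.406
gripper_force: 30.0
```

```bash
python3 st.py
```

```text
t 38.925 j [  5.5  26.9   5.3   0.  -68.5 -27.3] tcp [ 0.6595 -0.0968  0.221 ] M [-0.006  1.883  0.011] F [-4.9 -0.7  6.2] w 0.406
cwyaw 111.78 to knob (tool mm) [-0.1 -1.2  2.5]
```

>>> drive_tool([
  {"delta_pos": [0, 0, 0], "turn": 0.01, "claw": 0},
  {"delta_pos": [0, 0, 0], "turn": 0.01, "claw": 0},
])

```text
time_s: 39.17
tcp_pos: [0.6595, -0.0968, 0.221]
ee_rot: [[-0.39, -0.921, -0.002], [-0.921, 0.39, -0.001], [0.001, 0.002, -1.0]]
wrist_force: [-5.8, -1.0, 6.1]
gripper_width: 0.409
gripper_force: 30.0
```

```bash
python3 st.py
```

```text
t 39.175 j [  5.5  26.9   5.3   0.  -68.5 -28.5] tcp [ 0.6595 -0.0968  0.221 ] M [-0.     1.827  0.043] F [-5.8 -1.   6.1] w 0.409
cwyaw 112.93 to knob (tool mm) [-0.1 -1.3  2.5]
```

>>> drive_tool([
  {"delta_pos": [0, 0, 0], "turn": 0.01, "claw": 0},
  {"delta_pos": [0, 0, 0], "turn": 0.01, "claw": 0},
])

```text
time_s: 39.42
tcp_pos: [0.6595, -0.0968, 0.221]
ee_rot: [[-0.408, -0.913, -0.002], [-0.913, 0.408, -0.001], [0.001, 0.002, -1.0]]
wrist_force: [-5.3, -0.8, 5.6]
gripper_width: 0.403
gripper_force: 30.0
```

```bash
echo 'print("effort",np.round(s["effort"],3))' >> st.py; python3 st.py;  python3 - <<'E'
from prof import *
m=prof("top",.1965,[.025,.028]); print(*[f"{k*5}:{m[k]}" for k in range(54,70)])
d=np.load("top.npz")["color"].astype(int); print(d[168,309:324,0]-d[168,309:324,2])
E
python3 st.py
```

```text
t 39.425 j [  5.5  26.9   5.3   0.  -68.5 -29.6] tcp [ 0.6595 -0.0968  0.221 ] M [0.055 1.821 0.143] F [-5.3 -0.8  5.6] w 0.403
cwyaw 114.06 to knob (tool mm) [-0.2 -1.3  2.5]
effort [  0.523 -39.156  19.134   3.8     1.788  -0.095]
270:[62 64] 275:[63 65] 280:[62 64] 285:[58 62] 290:[52 59] 295:[49 61] 300:[52 80] 305:[62 95] 310:[61 93] 315:[54 76] 320:[46 64] 325:[45 56] 330:[43 50] 335:[41 39] 340:[40 31] 345:[40 30]
[27 28 28 22 19 20 24 51 81 79 63 51 25 16 19]
t 39.475 j [  5.5  26.9   5.3   0.  -68.5 -29.6] tcp [ 0.6595 -0.0968  0.221 ] M [0.049 1.844 0.1  ] F [-5.2  0.3  6. ] w 0.404
cwyaw 114.07 to knob (tool mm) [-0.1 -1.3  2.5]
effort [  0.563 -39.161  19.126   3.806   1.783  -0.132]
```

The torque is starting to rise (0.10–0.14 N m). One small step more.

>>> drive_tool([
  {"delta_pos": [0, 0, 0], "turn": 0.01, "claw": 0},
])

```text
time_s: 39.6
tcp_pos: [0.6595, -0.0968, 0.221]
ee_rot: [[-0.416, -0.909, -0.002], [-0.909, 0.416, -0.001], [0.002, 0.002, -1.0]]
wrist_force: [-5.4, 0.1, 5.2]
gripper_width: 0.41
gripper_force: 30.0
```

```bash
python3 st.py; python3 -c "
from h import *
for _ in range(3): cams.capture('top'); s=monitor.sense(); print(s['moment'][2].round(3),round(s['effort'][5],3))"
```

```text
t 39.6 j [  5.5  26.9   5.3   0.  -68.5 -30.2] tcp [ 0.6595 -0.0968  0.221 ] M [0.048 1.906 0.145] F [-5.4  0.1  5.2] w 0.41
cwyaw 114.61 to knob (tool mm) [-0.1 -1.3  2.5]
effort [  0.471 -39.158  19.141   3.781   1.801  -0.145]
0.159 -0.189
0.125 -0.169
0.176 -0.15
```

>>> drive_tool([
  {"delta_pos": [0, 0, 0], "turn": 0.01, "claw": 0},
])

```text
time_s: 39.88
tcp_pos: [0.6595, -0.0968, 0.221]
ee_rot: [[-0.425, -0.905, -0.002], [-0.905, 0.425, -0.001], [0.002, 0.002, -1.0]]
wrist_force: [-6.3, 0.2, 6.4]
gripper_width: 0.405
gripper_force: 30.0
```

```bash
python3 st.py; python3 -c "
from h import *
for _ in range(3): cams.capture('top'); s=monitor.sense(); print(s['moment'][2].round(3),round(s['effort'][5],3))"
```

```text
t 39.875 j [  5.5  26.9   5.3   0.  -68.5 -30.7] tcp [ 0.6595 -0.0968  0.221 ] M [0.042 1.928 0.277] F [-6.3  0.2  6.4] w 0.405
cwyaw 115.17 to knob (tool mm) [-0.2 -1.3  2.5]
effort [  0.414 -39.162  19.15    3.761   1.815  -0.206]
0.186 -0.251
0.198 -0.231
0.251 -0.212
```

The knob has gone firm (about 0.22 N m and rising with each step), so I stop here. Release, lift, square up to the handle and go over it.

>>> drive_tool([
  {"delta_pos": [0, 0, 0], "turn": 0, "claw": 0.7},
  {"delta_pos": [0, 0, 0], "turn": 0, "claw": 0.7},
  {"delta_pos": [0, 0, 0], "turn": 0, "claw": 0.7},
  {"delta_pos": [0, 0, -30], "turn": 0, "claw": 0.7},
  {"delta_pos": [0, 0, -40], "turn": -0.1, "claw": 0.7},
  {"delta_pos": [0, 0, 0], "turn": -0.11, "claw": 0.28},
  {"delta_pos": [0, 45, 0], "turn": 0, "claw": 0.28},
  {"delta_pos": [0, 50, 0], "turn": 0, "claw": 0.28},
  {"delta_pos": [0, 45, 0], "turn": 0, "claw": 0.28},
  {"delta_pos": [0, 0, 20], "turn": 0, "claw": 0.28},
  {"delta_pos": [0, 0, 0], "turn": 0, "claw": 0.28},
  {"delta_pos": [0, 0, 0], "turn": 0, "claw": 0.28},
])

```text
time_s: 41.52
tcp_pos: [0.5251, -0.0646, 0.2707]
ee_rot: [[-0.228, -0.974, 0.001], [-0.974, 0.228, -0.0], [0.0, -0.001, -1.0]]
wrist_force: [-0.2, 0.2, 0.0]
gripper_width: 0.28
gripper_force: 0.0
```

```bash
python3 st.py; python3 - <<'E'
from h import *
s=monitor.sense(); R=np.array(s["ee_rot"]); print("to handle",(R.T@(np.array([.523,-.0647,.150])-s["tcp_pos"])*1000).round(1),"y yaw",np.degrees(np.arctan2(R[1,1],R[0,1])))
d=cap("scene"); im=cv2.resize(d["color"][190:330,180:350],None,fx=4,fy=4,interpolation=cv2.INTER_CUBIC); save(im,"pics/h.png")
E
```

```text
t 41.525 j [ 10.6  11.5 -10.2   0.  -68.3 -23.8] tcp [ 0.5251 -0.0646  0.2707] M [0.064 0.032 0.033] F [-0.2  0.2  0. ] w 0.28
cwyaw 103.18 to knob (tool mm) [   0.8 -139.4   52.3]
effort [ 4.6000e-02 -2.9503e+01  1.8388e+01  4.1550e+00 -1.4000e-02 -1.0000e-03]
to handle [  0.5   2.2 120.6] y yaw 166.82466580861313
```

View pics/h.png

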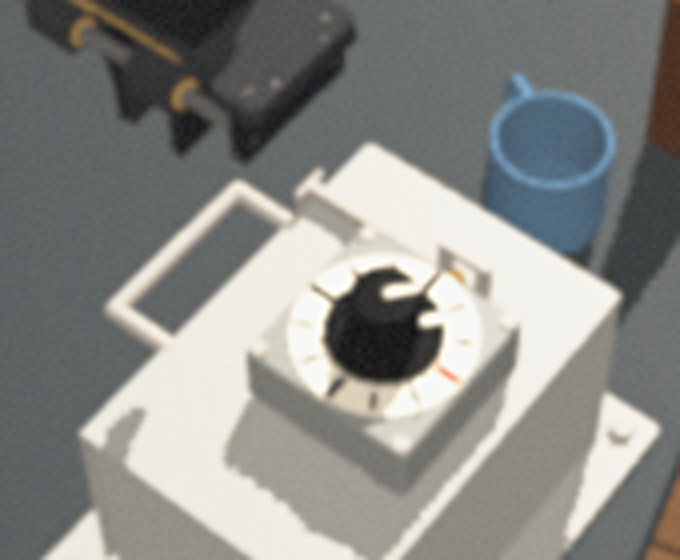

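The picture shows the eye at (465,270) empty of its bolt, the pointer at (430,320) just past ten, and the handle clear at (175,245). Descending on the bar.

>>> drive_tool([
  {"delta_pos": [0, 2, 40], "turn": 0, "claw": 0.28},
  {"delta_pos": [0, 0, 40], "turn": 0, "claw": 0.28},
  {"delta_pos": [0, 0, 25], "turn": 0, "claw": 0.28},
  {"delta_pos": [0, 0, 15], "turn": 0, "claw": 0.28},
  {"delta_pos": [0, 0, 0], "turn": 0, "claw": 0.28},
])

```text
time_s: 42.2
tcp_pos: [0.5225, -0.0642, 0.1497]
ee_rot: [[-0.228, -0.974, -0.001], [-0.974, 0.228, -0.0], [0.001, 0.001, -1.0]]
wrist_force: [-0.4, -0.7, -0.7]
gripper_width: 0.277
gripper_force: 0.0
```

>>> drive_tool([
  {"delta_pos": [0, 0, 0], "turn": 0, "claw": 0},
  {"delta_pos": [0, 0, 0], "turn": 0, "claw": 0},
  {"delta_pos": [0, 0, 0], "turn": 0, "claw": 0},
])

```text
time_s: 42.58
tcp_pos: [0.5229, -0.064, 0.1513]
ee_rot: [[-0.228, -0.974, 0.002], [-0.974, 0.228, 0.0], [-0.001, -0.002, -1.0]]
wrist_force: [-0.4, 1.6, 3.3]
gripper_width: 0.101
gripper_force: 30.0
```

```bash
python3 st.py
```

```text
t 42.575 j [ 10.7  17.5 -20.7   0.  -51.8 -23.9] tcp [ 0.5229 -0.064   0.1513] M [0.27  0.226 0.012] F [-0.4  1.6  3.3] w 0.101
cwyaw 103.17 to knob (tool mm) [   0.9 -141.9  -66.9]
effort [ -0.304 -30.645  15.205   3.471   0.151   0.033]
```

>>> drive_tool([
  {"delta_pos": [0, 2.8, 1.6], "turn": 0, "claw": 0},
  {"delta_pos": [0, 2.8, 1.6], "turn": 0, "claw": 0},
  {"delta_pos": [0, 2.7, 1.7], "turn": 0, "claw": 0},
  {"delta_pos": [0, 2.8, 1.7], "turn": 0, "claw": 0},
])

```text
time_s: 43.08
tcp_pos: [0.515, -0.0621, 0.1467]
ee_rot: [[-0.226, -0.974, 0.009], [-0.974, 0.226, -0.001], [-0.001, -0.009, -1.0]]
wrist_force: [1.9, -2.9, 6.9]
gripper_width: 0.098
gripper_force: 30.0
```

>>> drive_tool([
  {"delta_pos": [0, 2.7, 1.9], "turn": 0, "claw": 0},
  {"delta_pos": [0, 2.6, 1.8], "turn": 0, "claw": 0},
  {"delta_pos": [0, 2.6, 2.0], "turn": 0, "claw": 0},
  {"delta_pos": [0, 2.5, 2.0], "turn": 0, "claw": 0},
  {"delta_pos": [0, 2.5, 2.1], "turn": 0, "claw": 0},
  {"delta_pos": [0, 2.4, 2.1], "turn": 0, "claw": 0},
  {"delta_pos": [0, 2.4, 2.2], "turn": 0, "claw": 0},
  {"delta_pos": [0, 2.3, 2.2], "turn": 0, "claw": 0},
])

```text
time_s: 44.08
tcp_pos: [0.4951, -0.0573, 0.1298]
ee_rot: [[-0.226, -0.974, 0.008], [-0.974, 0.226, -0.001], [-0.001, -0.008, -1.0]]
wrist_force: [2.6, -3.0, 5.5]
gripper_width: 0.104
gripper_force: 30.0
```

```bash
python3 st.py
```

```text
t 44.075 j [ 12.2  16.3 -26.3   0.2 -46.9 -25.4] tcp [ 0.4951 -0.0573  0.1298] M [-0.863 -0.692  0.018] F [ 2.6 -3.   5.5] w 0.104
cwyaw 103.08 to knob (tool mm) [   1.3 -171.   -87.3]
effort [ 1.3710e+00 -2.7371e+01  1.2104e+01  1.7120e+00 -6.7800e-01  3.0000e-03]
```

>>> drive_tool([
  {"delta_pos": [0, 2.2, 2.3], "turn": 0, "claw": 0},
  {"delta_pos": [0, 2.2, 2.4], "turn": 0, "claw": 0},
  {"delta_pos": [0, 2.1, 2.4], "turn": 0, "claw": 0},
  {"delta_pos": [0, 2.1, 2.5], "turn": 0, "claw": 0},
  {"delta_pos": [0, 2.0, 2.5], "turn": 0, "claw": 0},
  {"delta_pos": [0, 2.0, 2.6], "turn": 0, "claw": 0},
  {"delta_pos": [0, 1.9, 2.6], "turn": 0, "claw": 0},
  {"delta_pos": [0, 1.8, 2.7], "turn": 0, "claw": 0},
  {"delta_pos": [0, 0, 0], "turn": 0, "claw": 0},
])

```text
time_s: 45.2
tcp_pos: [0.4785, -0.0534, 0.1089]
ee_rot: [[-0.227, -0.974, 0.006], [-0.974, 0.227, -0.0], [-0.001, -0.006, -1.0]]
wrist_force: [3.1, -2.8, 4.5]
gripper_width: 0.104
gripper_force: 30.0
```

```bash
python3 st.py
```

```text
t 45.2 j [ 13.1  16.6 -29.8   0.1 -43.3 -26.3] tcp [ 0.4785 -0.0534  0.1089] M [-0.884 -0.913  0.059] F [ 3.1 -2.8  4.5] w 0.104
cwyaw 103.11 to knob (tool mm) [   1.2 -188.  -108.5]
effort [ 1.238e+00 -2.694e+01  1.118e+01  1.650e+00 -7.230e-01 -1.700e-02]
```

>>> drive_tool([
  {"delta_pos": [0, 1.0, 1.4], "turn": 0, "claw": 0},
  {"delta_pos": [0, 0.9, 1.3], "turn": 0, "claw": 0},
  {"delta_pos": [0, 0, 0], "turn": 0, "claw": 0},
])

```text
time_s: 45.58
tcp_pos: [0.4768, -0.053, 0.1063]
ee_rot: [[-0.227, -0.974, 0.006], [-0.974, 0.227, -0.0], [-0.001, -0.006, -1.0]]
wrist_force: [2.1, -4.3, 7.7]
gripper_width: 0.103
gripper_force: 30.0
```

```bash
python3 st.py
```

```text
t 45.575 j [ 13.2  16.7 -30.2   0.1 -42.8 -26.4] tcp [ 0.4768 -0.053   0.1063] M [-1.209 -1.137 -0.019] F [ 2.1 -4.3  7.7] w 0.103
cwyaw 103.09 to knob (tool mm) [   1.3 -189.7 -111.2]
effort [  1.703 -25.667  10.056   1.04   -0.877  -0.026]
```

>>> drive_tool([
  {"delta_pos": [0, 0.9, 1.4], "turn": 0, "claw": 0},
  {"delta_pos": [0, 0.9, 1.4], "turn": 0, "claw": 0},
  {"delta_pos": [0, 0, 0], "turn": 0, "claw": 0},
])

```text
time_s: 45.95
tcp_pos: [0.4768, -0.0529, 0.106]
ee_rot: [[-0.225, -0.974, 0.01], [-0.974, 0.225, -0.001], [-0.001, -0.01, -1.0]]
wrist_force: [0.7, -6.5, 21.4]
gripper_width: 0.103
gripper_force: 30.0
```

```bash
python3 st.py
```

```text
t 45.95 j [ 13.3  16.6 -30.5   0.3 -42.4 -26.5] tcp [ 0.4768 -0.0529  0.106 ] M [-1.625 -0.471  0.017] F [ 0.7 -6.5 21.4] w 0.103
cwyaw 103.0 to knob (tool mm) [   1.7 -190.2 -110.6]
effort [ 2.5870e+00 -1.9791e+01  7.6860e+00 -3.0800e-01 -1.4000e-01 -1.8000e-02]
```

The bin is on its stop: no more motion, force rising. Release and lift clear.

>>> drive_tool([
  {"delta_pos": [0, -0.8, -1.3], "turn": 0, "claw": 0.25},
  {"delta_pos": [0, 0, 0], "turn": 0, "claw": 0.25},
  {"delta_pos": [0, 0, 0], "turn": 0, "claw": 0.25},
])

```text
time_s: 46.32
tcp_pos: [0.4716, -0.0526, 0.102]
ee_rot: [[-0.229, -0.974, -0.004], [-0.974, 0.229, -0.0], [0.001, 0.004, -1.0]]
wrist_force: [1.1, 0.8, 0.6]
gripper_width: 0.24
gripper_force: 0.0
```

```bash
python3 st.py
```

```text
t 46.325 j [ 13.3  16.8 -30.7  -0.1 -42.7 -26.4] tcp [ 0.4716 -0.0526  0.102 ] M [ 0.038  0.072 -0.029] F [1.1 0.8 0.6] w 0.24
cwyaw 103.21 to knob (tool mm) [   0.3 -193.8 -117.3]
effort [-4.0000e-03 -2.9513e+01  1.3811e+01  3.1080e+00  1.6000e-02  0.0000e+00]
```

>>> drive_tool([
  {"delta_pos": [0, -4, 0], "turn": 0, "claw": 0.25},
  {"delta_pos": [0, 0, 0], "turn": 0, "claw": 0.25},
  {"delta_pos": [0, 0, -10], "turn": 0, "claw": 0.25},
  {"delta_pos": [0, 0, -30], "turn": 0, "claw": 0.25},
  {"delta_pos": [0, 0, -50], "turn": 0, "claw": 0.25},
  {"delta_pos": [0, 0, -50], "turn": 0, "claw": 0.25},
  {"delta_pos": [0, 0, -40], "turn": 0, "claw": 0.25},
  {"delta_pos": [0, 0, 0], "turn": 0, "claw": 0.25},
])

```text
time_s: 47.32
tcp_pos: [0.4788, -0.0534, 0.2875]
ee_rot: [[-0.228, -0.974, 0.009], [-0.974, 0.228, 0.001], [-0.003, -0.008, -1.0]]
wrist_force: [-0.6, 1.3, -1.0]
gripper_width: 0.251
gripper_force: 0.0
```

```bash
python3 st.py; python3 - <<'E'
from h import *
d=cap("scene"); I=np.linalg.inv(d["T"])
# bar in depth image: points 0.09<z<0.15 in front of the panel, within the handle's middle 60 mm
v,u=np.mgrid[190:330,150:350]; z=d["z"][190:330,150:350]
c=np.stack([(u-d["c"][0])/d["f"]*z,(v-d["c"][1])/d["f"]*z,z],-1)[z>0]; P=c@d["T"][:3,:3].T+d["T"][:3,3]
a=np.radians(-13.2); ex=np.array([np.cos(a),np.sin(a)]); ey=np.array([-ex[1],ex[0]])
q=P[:,:2]-np.array([.523,-.0647]); x=q@ex; y=q@ey
m=(abs(y)<.03)&(P[:,2]>.05)&(x<-.03)&(x>-.07)&(P[:,2]<.16)
print("bar pts",m.sum(),"x",np.median(x[m]),"z",np.median(P[m,2]),"max z",P[m,2].max())
t=np.load("top.npz"); t=cap("top")
for n,u0,v0,zz in(("cup",254,183,.07),("pawn",377,254,.04),("saucer",401,210,.018)): print(n,t["color"][v0,u0])
E
```

```text
t 47.325 j [ 13.    5.8 -14.7   0.1 -69.  -26.2] tcp [ 0.4788 -0.0534  0.2875] M [ 0.082  0.122 -0.004] F [-0.6  1.3 -1. ] w 0.251
cwyaw 103.15 to knob (tool mm) [   1.4 -186.5   70.6]
effort [-2.8000e-02 -2.5283e+01  1.9771e+01  4.5340e+00 -9.9000e-02  1.0000e-03]
bar pts 110 x -0.04478998608596664 z 0.10298774866775817 max z 0.10898945492758538
cup [ 76 106 127]
pawn [236 208 151]
saucer [199 185 168]
```

```bash
python3 -c "
from station import ticket
print(ticket.finish_job())"
```

```text
the job is handed in; nothing more can be done
None
```

The lock opened on eight, seven, then past nine to the firm catch (about 0.25 N m). The bin is down on its stop and released, and the arm is clear. I handed the job in at about 47 s; the arm never went near the cup, saucer, bookend or pawn.

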